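# Assemble and start the balcony herb dryer

## Task

Get the herb dryer on the balcony table going: stand the blue cup that is on the dryer base upright on the cork coaster, seat the grey carrier fully home on the base's two pegs, and stack every green tray there is on the carrier, flat and neatly centred. Then put the yellow lid flat and centred on top, and once it is on, press the red start button all the way down. Leave the other things on the table where they are, and do not tip the cup over.

Things in the scene. Friction and masses are not known exactly. Their poses are not given: they have to be found in the camera images.
- base: white dryer base, fixed to the table: box 150 mm (its x) by 290 mm (its y, from -185 to +105 mm), top 45 mm above the table. Origin: on the table under the middle of the seat. Two steel pegs at y = +78 and -78 mm (x = 0) rise 26 mm above the top, 13 mm diameter with the upper 8 mm tapered to 5 mm.
- start (a joint): red push button on the base's -y end: 0 = up, 0.006 m = fully down; springs back; fully down takes about 5 N
- start_top (a point): centre of the top face of the red start button (30 mm diameter), on the base at x = 0, y = -150 mm; pressed straight down
- carrier: grey round dish 124 mm outer diameter, 26 mm tall, 4 mm floor, 6 mm rim wall; orange grip bar in the middle 50 mm long (its x), 14 mm wide, top 24 mm above the underside. Two ears 36 mm square, 12 mm thick, at y = +78 and -78 mm, each with a 16 mm hole for a peg (either way round). Origin: centre of the underside, 45 mm above the base's when home. Trays rest on its rim. 250 g.
- tray0: green round drying tray, may be absent: open dish 120 mm outer diameter, 24 mm tall, 4 mm floor, 6 mm rim wall; white grip bar in its middle 50 mm long (its x), 14 mm wide, top 22 mm above the underside. Origin: centre of the underside. Stacked, it rests flat on the rim below and adds 24 mm; any yaw. 90 g.
- tray1: green round drying tray, may be absent: open dish 120 mm outer diameter, 24 mm tall, 4 mm floor, 6 mm rim wall; white grip bar in its middle 50 mm long (its x), 14 mm wide, top 22 mm above the underside. Origin: centre of the underside. Stacked, it rests flat on the rim below and adds 24 mm; any yaw. 90 g.
- tray2: green round drying tray, may be absent: open dish 120 mm outer diameter, 24 mm tall, 4 mm floor, 6 mm rim wall; white grip bar in its middle 50 mm long (its x), 14 mm wide, top 22 mm above the underside. Origin: centre of the underside. Stacked, it rests flat on the rim below and adds 24 mm; any yaw. 90 g.
- tray3: green round drying tray, may be absent: open dish 120 mm outer diameter, 24 mm tall, 4 mm floor, 6 mm rim wall; white grip bar in its middle 50 mm long (its x), 14 mm wide, top 22 mm above the underside. Origin: centre of the underside. Stacked, it rests flat on the rim below and adds 24 mm; any yaw. 90 g.
- lid: yellow round lid 124 mm diameter, 8 mm thick, flat underside, with a black grip bar on top 50 mm long (its x), 14 mm wide (its y), top 36 mm above the underside. Origin: centre of the underside. About 120 g.
- cup: blue ceramic cup, 64 mm across at the rim, 90 mm tall, narrower below, no handle, open at the top. Origin: centre of the underside. It stands at first on the dryer base between the pegs. About 200 g.
- coaster: round cork coaster 110 mm diameter, 5 mm thick, fixed. Origin: centre of the underside, on the table.
- basket: bystander: white plastic clothes peg basket 100 x 150 x 90 mm. Origin: centre of the underside.
- jar: bystander: grey jar with screw-top lid, 72 mm diameter, 100 mm tall. Origin: centre of the underside.
- nozzle: bystander: steel spray nozzle lying flat, about 105 mm long, 35 mm high. Origin: on the table under its middle.
- rack_knob: bystander: wooden drying rack knob, 50 mm diameter, 52 mm tall. Origin: centre of the underside.
There are look-alikes about, which are no part of the job. Of the things that look like the carrier, the smaller one is meant. What is shaped like the cup but orange is not meant.

How it is judged:
On the way, in this order (a step that is already met when the one before it is completed fails the run):
1. the carrier is fully home on the base's pegs (horizontal distance between carrier and base below 0.004 m and z of carrier in the frame of base below 0.048 m and angle between carrier's own z axis and vertical below 0.05 rad and angle between the x axis of carrier and the x axis of base, either way round below 0.06 rad), for 0.2 s.
2. every tray is stacked flat and centred on the carrier (all of step 1 and horizontal distance between each of tray0, tray1, tray2, tray3 and carrier below 0.01 m and angle between each of tray0, tray1, tray2, tray3's own z axis and vertical below 0.06 rad and z of each of tray0, tray1, tray2, tray3 in the frame of carrier above 0.02 m), for 0.2 s.
3. the lid lies flat and centred on top of the trays (all of step 2 and horizontal distance between lid and carrier below 0.01 m and angle between lid's own z axis and vertical below 0.06 rad and linear speed of lid below 0.03 m/s and z of lid in the frame of tray0 above 0.02 m and z of lid in the frame of tray1 above 0.02 m and z of lid in the frame of tray2 above 0.02 m and z of lid in the frame of tray3 above 0.02 m), for 0.2 s.
4. the start button is pressed down with the lid on (all of step 3 and value of joint start above 0.0045 m), for 0.05 s.
At the end, for the whole second after the job is handed in: The carrier is on the pegs (within 4 mm and 3 mm of fully down), every tray present is on it, flat and within 10 mm of centred, the lid is flat on top within 10 mm of centred, the cup stands upright on the coaster within 30 mm of its middle (all of step 3 and horizontal distance between cup and coaster below 0.03 m and angle between cup's own z axis and vertical below 0.1 rad and z of cup in the frame of coaster below 0.01 m); the robot touches nothing.
It fails at once if a bystander is shoved more than 50 mm or tipped (distance of any of basket, jar, nozzle, rack_knob from where it was at the start of the episode above 0.05 m or angle between any of basket, jar, nozzle, rack_knob's own z axis and vertical above 0.6 rad).
It fails at once if the cup is tipped over (angle between cup's own z axis and vertical above 1 rad).
Of tray0, tray1, tray2, tray3 only 2 to 4 are there at a start; the rules pass over those that are not, and their reading is None.
At some moment in a run one of lid may be knocked a few centimetres aside while the robot is not near it.
It also fails if it takes over 210 s, if anything falls off the work surface, if the arm or the gripper's body presses on something with over 40 N, if the wrist force passes 120 N, or if a joint passes its speed limit or range.

## Robot

A 7-joint arm with a two-finger parallel gripper is mounted at the origin on the work surface. World frame = base frame: x ahead of the robot, y to its left, z up, the work surface at z = 0. Lengths are in m, angles in rad, forces in N, time in s.
With the tool pointing down it reaches from about 0.425 to 0.875 m from the base axis. Payload 4.7 kg.
Tool frame: the origin (TCP) lies at the very end of the fingers, on their centre line; the grasp point (between the pads) lies behind it (r.hold_point_z is the z of the grasp point in the tool frame, in m); z points along the fingers, y is the direction in which the jaws open and shut (so a half turn about z gives the same grasp; the last joint's range is limited). The gripper opens to 85 mm and grips with 20 to 120 N. Pads are 22 mm wide; open, the fingers measure 114 mm over their backs; the gripper's body (76 mm by 85 mm) begins 54 mm behind the grasp point. The pads swing forward as they close: fully open they stand 13 mm farther back than shut.
Start: joints at [-1.099, 0.321, -0.07, 1.45, 0.023, 1.371, -0.057], TCP at [0.287, 0.583, 0.198] pointing down, gripper open.
Joint ranges: [-2.86, 2.86], [-0.3, 2.09], [-1.38, 1.24], [0.06, 2.45], [-1.56, 4.7], [0.09, 2.05], [-2.69, 2.69]. Speed limits (rad/s): [2.57, 2.57, 3.14, 3.14, 3.14, 3.14, 3.14].

## Interface

Orientations are given as [roll, pitch, yaw] about the fixed x, y, z axes, in that order (R = Rz(yaw) Ry(pitch) Rx(roll)).
In Python, from bench import r, cams, ticket gives the robot as it stands.
- The arm moves only by the tool play_rows, never from a script. Its arguments are lists of equal length, an entry for each row: "dr": the turn, a rotation vector about the tool's x, y, z in rad, a list of three; "dp": the shift along the tool's x, y, z in m, a list of three; "claw": the finger opening in m, from 0 to 0.0854. A call has 1 to 12 rows; each row is the pose to reach, as a shift and turn from the pose measured when the call began, along the tool's axes at that moment; what a row does not reach only later rows make up. A row lasts 1/12 s, in which the tool goes at most 41.7 mm and 7.16 degrees, less where a joint would pass 70% of its speed; a pose out of reach is approached as far as the arm can. A call with a gripper value outside its range is refused whole. The fingers move at their own pace and stop on an object; the grip force is fixed at half the most. Time passes only in rows, so rows that repeat a pose let the fingers close. It gives the time, the measured TCP pose, the force and the opening at its end, in the units of the state.
- r.sense(): the state, without advancing time (a new reading comes with each control period).
- cams.get_image(name): name is "side" or "top" or "wrist"; returns (picture, depth): 400x640x3 uint8, blue, green, red; 400x640 float32, m along the optical axis (not along the pixel's ray), 0 where there is no reading.
- cams.camera_params(name): a dict with "fx", "fy", "cx", "cy" (pixels), "R" (3x3) and "t" (3): a world point X has camera coordinates R X + t; the wrist camera has in their place "T_tool_cam" (4x4, takes a point from camera to tool coordinates, whose origin is the TCP and whose axes are the flange's). Camera axes: x right, y down, z forward; pixel columns grow to the right and rows downward; lengths in m; the calibration is good to about 2 mm. A picture is of the moment at which its call begins: read the wrist's pose just before it. camera_params takes no time and is no camera call.
- ticket.job_done(): hands the job in, once; it reports no verdict.
The state is a dict: "t": time; "joint_pos": joint angles; "qvel": joint speeds; "tau": joint torques, N m; "tcp_pos": TCP position; "ee_rot": TCP orientation; "contact_force": force on the tool from outside, world axes, zero at the start; "wrist_torque": the same for the moment, N m; "finger_gap": opening from 0.0 (shut) to 1.0 (fully open).
Only numpy, scipy, OpenCV 4.12 (cv2) and the standard library are available. Lean on these libraries where they do the work, as an engineer would, in place of code of your own. Each camera call takes 0.05 s, during which the arm holds its last target.

## Working session

There is one attempt and no reset: what is moved stays moved. The work goes in short steps, Python scripts to look and compute and a tool call to move; the robot and the scene stay as the last step left them, time stands still between calls to the robot, and variables do not carry over. Pictures are saved under pics/ and viewed, and the job is handed in when it is done.

Besides the shell and the picture viewer there is one more tool, called after ">>>" as name(argument=value, ...), one argument or row to a line, values as JSON. play_rows: Moves the arm, as the interface text tells. Its arguments: {"type":"object","properties":{"dr":{"type":"array","items":{"type":"array","items":{"type":"number"}}},"dp":{"type":"array","items":{"type":"array","items":{"type":"number"}}},"claw":{"type":"array","items":{"type":"number"}}},"required":["dr","dp","claw"]}

```bash
ls; mkdir -p pics
python3 - <<'E'
from bench import r,cams,ticket
import cv2
print(r.sense()); print(r.hold_point_z)
for n in ["side","top","wrist"]:
    im,d=cams.get_image(n); cv2.imwrite(f"pics/{n}0.png",im); print(n,cams.camera_params(n), d.min(),d.max())
E
```

```text
pics
{'t': 0.0, 'joint_pos': array([-1.09888626,  0.32181786, -0.07007134,  1.45166411,  0.02260934,
        1.37078334, -0.05689317]), 'qvel': array([ 1.33539348e-03,  1.02720438e-03,  1.79012777e-03, -5.11948002e-04,
        5.63453722e-04, -1.35332618e-05, -8.32454938e-04]), 'tau': array([-4.96121083e-04, -4.93594515e+01, -3.82717922e-01, -3.14323425e+01,
        1.29192552e-02,  1.15728282e-02, -3.79380420e-07]), 'tcp_pos': array([0.28708687, 0.58250708, 0.19713225]), 'ee_rot': array([-3.13970996e+00,  1.10594634e-04,  2.68380900e+00]), 'contact_force': array([-0.05478107, -0.12114822,  1.11191707]), 'wrist_torque': array([-0.00181162,  0.02659958, -0.01201844]), 'finger_gap': 0.9987946134867118}
-0.0187
side {'fx': 508.9914330695006, 'fy': 508.9914330695006, 'cx': 329.14039865659106, 'cy': 197.33802493260654, 'R': array([[ 9.51601225e-01, -3.07334386e-01,  8.27065704e-04],
       [-2.34307535e-01, -7.27223983e-01, -6.45170720e-01],
       [ 1.98884609e-01,  6.13751459e-01, -7.64037995e-01]]), 't': array([-0.52875008,  0.26482404,  1.36798101])} 0.0 3.772861
top {'fx': 509.980374359251, 'fy': 509.980374359251, 'cx': 323.61412427814366, 'cy': 203.64279685743793, 'R': array([[-0.01054631, -0.99988931,  0.01049508],
       [-0.99846704,  0.00995983, -0.05444597],
       [ 0.05433542, -0.0110532 , -0.99846156]]), 't': array([0.07745853, 0.56436634, 1.79319367])} 0.0 2.6727233
wrist {'fx': 355.70261585333384, 'fy': 355.70261585333384, 'cx': 321.21585566805663, 'cy': 196.57130598706777, 'T_tool_cam': array([[ 2.59645848e-04, -9.47863749e-01, -3.18675769e-01,
         8.14766825e-02],
       [ 9.99999937e-01,  3.23073811e-04, -1.46180308e-04,
        -1.20554560e-03],
       [ 2.41514809e-04, -3.18675711e-01,  9.47863774e-01,
        -1.75949483e-01],
       [ 0.00000000e+00,  0.00000000e+00,  0.00000000e+00,
         1.00000000e+00]])} 0.0 1.4615415
```

View pics/top0.png

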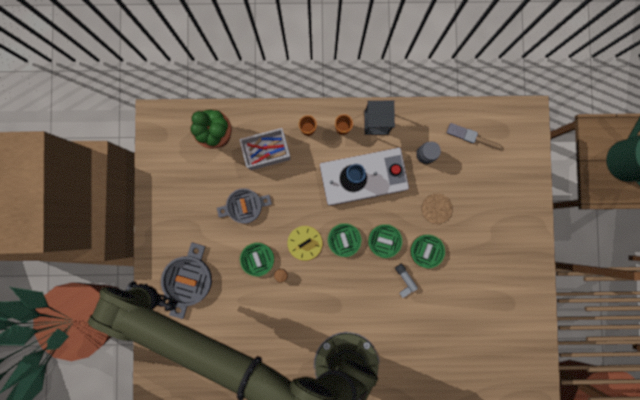

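View pics/side0.png

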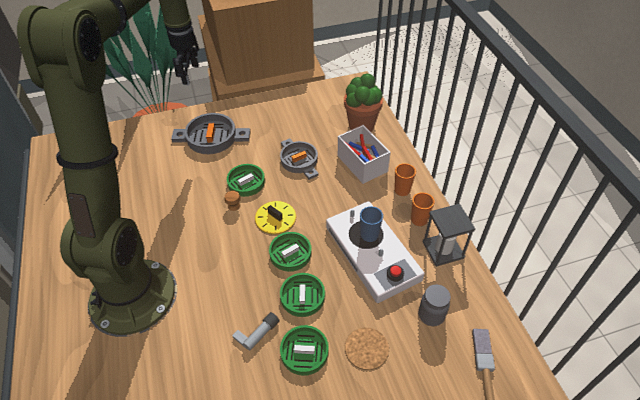

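View pics/wrist0.png

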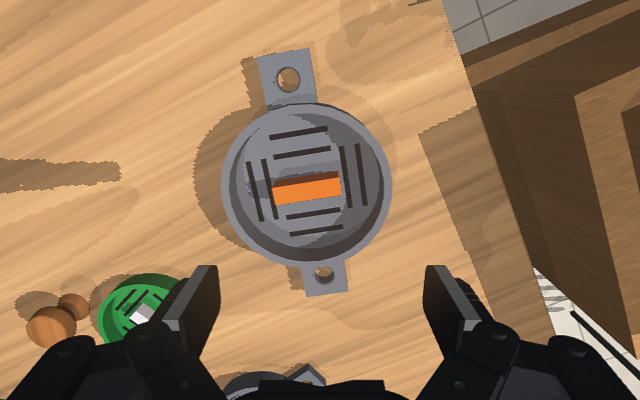

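The four trays are in the top view at (258,260), (345,240), (386,241) and (429,251). The lid is at (305,244).

Things that could be confused:
- **Carrier:** small grey dish at (245,206) or large one at (187,282). I choose the smaller.
- **Cup:** blue at (353,177) or orange at (308,125) and (344,125). I choose the blue one on the base.

The red button is at (396,170) and the coaster at (437,208).

```bash
cat > h.py <<'E'
import numpy as np, cv2
from scipy.spatial.transform import Rotation as Ro
from bench import r,cams,ticket
def tool():
    s=r.sense(); return Ro.from_euler('xyz',s['ee_rot']).as_matrix(),np.array(s['tcp_pos'])
def grab(n):
    """image, depth, K params, Rwc (cam->world), cam origin"""
    p=cams.camera_params(n)
    if n=='wrist':
        R,t=tool(); T=p['T_tool_cam']; Rw=R@T[:3,:3]; o=R@T[:3,3]+t
    else:
        Rw=p['R'].T; o=-Rw@p['t']
    im,d=cams.get_image(n); return im,d,(p,Rw,o)
def ray(c,uv,z):
    p,Rw,o=c; uv=np.atleast_2d(uv).astype(float)
    v=np.stack([(uv[:,0]-p['cx'])/p['fx'],(uv[:,1]-p['cy'])/p['fy'],np.ones(len(uv))],1)@Rw.T
    return o+v*((z-o[2])/v[:,2])[:,None]
def proj(c,X):
    p,Rw,o=c; q=(np.atleast_2d(X)-o)@Rw
    return np.stack([q[:,0]/q[:,2]*p['fx']+p['cx'],q[:,1]/q[:,2]*p['fy']+p['cy']],1)
def cloud(c,d):
    p,Rw,o=c; v,u=np.mgrid[:d.shape[0],:d.shape[1]]
    P=np.stack([(u-p['cx'])/p['fx']*d,(v-p['cy'])/p['fy']*d,d],-1)
    X=P@Rw.T+o; X[d<=0]=np.nan; return X
def hsv(im): return cv2.cvtColor(im,cv2.COLOR_BGR2HSV)
def mask(im,lo,hi): return cv2.inRange(hsv(im),np.array(lo),np.array(hi))
def blobs(m,amin=30,close=0):
    if close: m=cv2.morphologyEx(m,cv2.MORPH_CLOSE,np.ones((close,close)))
    cs,_=cv2.findContours(m,cv2.RETR_EXTERNAL,cv2.CHAIN_APPROX_NONE)
    return sorted([c for c in cs if cv2.contourArea(c)>amin],key=cv2.contourArea,reverse=True)
def rect_world(c,cnt,z):
    w=ray(c,cnt.reshape(-1,2),z)[:,:2]
    (cx,cy),(a,b),ang=cv2.minAreaRect((w*1000).astype(np.float32))
    if a<b: a,b,ang=b,a,ang+90
    return cx/1000,cy/1000,a,b,(ang+90)%180-90
def circ_world(c,cnt,z):
    w=ray(c,cnt.reshape(-1,2),z)[:,:2]
    e=cv2.fitEllipse((w*1000).astype(np.float32)); return e
def goto(p,yaw,c=None):
    """print dp, dr (tool axes) to reach world p with tool straight down, given yaw of tool x"""
    R,t=tool(); G=Ro.from_euler('xyz',[np.pi,0,yaw]).as_matrix()
    # choose half turn closer
    G2=G@np.diag([-1,-1,1.]); 
    a=Ro.from_matrix(R.T@G).as_rotvec(); b=Ro.from_matrix(R.T@G2).as_rotvec()
    dp=R.T@(np.array(p)-t)
    print('dp',dp.round(4),'dr',a.round(4),'| alt dr',b.round(4),'rows>=',np.ceil(np.linalg.norm(dp)/.0417))
E
cat > look.py <<'E'
from h import *
for n in ['top','side']:
    im,d,c=grab(n); X=cloud(c,d)
    print('==',n)
    g=mask(im,(50,120,40),(75,255,255))
    for k in blobs(g,150,7):
        e=circ_world(c,k,.024); uv=k.reshape(-1,2).mean(0)
        if e[0][0]<1000: print('green',uv.round(),np.round(e[0],1),np.round(e[1],1))
    y=mask(im,(22,120,90),(35,255,255))
    for k in blobs(y,150,7)[:2]:
        e=circ_world(c,k,.008); print('yellow',k.reshape(-1,2).mean(0).round(),np.round(e[0],1),np.round(e[1],1))
    rd=cv2.bitwise_or(mask(im,(0,180,90),(4,255,255)),mask(im,(174,180,90),(180,255,255)))
    for k in blobs(rd,20,0)[:4]: print('red',rect_world(c,k,.06),k.reshape(-1,2).mean(0).round())
    o=mask(im,(6,150,120),(15,255,255))
    for k in blobs(o,20,0)[:5]: print('orange',rect_world(c,k,.024),k.reshape(-1,2).mean(0).round())
    w=mask(im,(0,0,130),(180,40,255))
    for k in blobs(w,30,0)[:8]:
        q=k.reshape(-1,2).mean(0); 
        print('white',np.round(rect_world(c,k,.045 if cv2.contourArea(k)>1000 else .022),3),q.round(),cv2.contourArea(k))
    b=mask(im,(95,120,20),(115,255,255))
    for k in blobs(b,60,0)[:3]: print('blue',np.round(rect_world(c,k,.135),3),k.reshape(-1,2).mean(0).round())
E
python3 look.py
```

```text
== top
green [208. 126.] [843.4 477.3] [115.7 123. ]
green [427. 251.] [ 394.4 -291.2] [106.8 112.1]
green [257. 259.] [372.5 307.9] [106.1 109.7]
green [385. 241.] [ 431.6 -141.8] [106.5 109.9]
green [344. 240.] [436.6   0.6] [106.4 107.9]
yellow [305. 243.] [427.2 140.3] [119.9 121.3]
red (0.6807708129882812, -0.17892823791503906, 28.00722885131836, 24.367908477783203, -1.0232620239257812) [396. 169.]
orange (0.3019389953613281, 0.5572610473632813, 68.588623046875, 16.756603240966797, 73.08186340332031) [185. 280.]
orange (0.5611993408203125, 0.3547733154296875, 48.04389953613281, 11.566437721252441, 15.74360466003418) [243. 205.]
orange (0.8359781494140625, -0.007562648773193359, 60.823036193847656, 29.42592430114746, -65.29259300231934) [346. 128.]
white [1.023000e+00 4.480000e-01 1.524356e+03 5.399140e+02 8.967500e+01] [203.  52.] 28893.5
white [ 6.60000e-01 -6.80000e-02  2.90062e+02  1.48828e+02 -7.94180e+01] [365. 175.] 2861.0
white [  1.146  -0.466 378.534 313.53   66.999] [454.  47.] 2810.0
white [-7.00000e-03  8.86000e-01  1.93573e+02  1.78276e+02 -8.93340e+01] [ 91. 375.] 
[... 1458 characters left out ...]
30.]
white [ 1.15700e+00 -4.00000e-01  5.19198e+02  8.31160e+01  2.77770e+01] [591. 300.] 4270.0
white [ 1.17300e+00 -2.94000e-01  5.86623e+02  8.16870e+01  3.25850e+01] [571. 266.] 3979.0
white [ 1.18900e+00 -1.83000e-01  6.53157e+02  7.86020e+01  3.68550e+01] [552. 236.] 3663.0
white [  1.115  -0.51  410.723  77.034  22.568] [605. 341.] 3579.5
white [ 6.61000e-01 -7.90000e-02  3.04046e+02  1.53151e+02 -8.02160e+01] [375. 250.] 3489.0
white [ 1.19800e+00 -7.50000e-02  7.12211e+02  7.53670e+01  4.08560e+01] [534. 209.] 3319.5
white [1.1980e+00 2.7000e-02 7.5030e+02 7.1516e+01 4.4325e+01] [516. 186.] 2892.5
white [1.19700e+00 1.27000e-01 7.90081e+02 6.69740e+01 4.75160e+01] [499. 166.] 2463.5
```

Run:
```python
import cv2
im=cv2.imread('pics/top0.png')
cv2.imwrite('pics/topc.png',cv2.resize(im[110:300,200:460],None,fx=3,fy=3,interpolation=cv2.INTER_CUBIC))
im=cv2.imread('pics/side0.png')
cv2.imwrite('pics/sidec.png',cv2.resize(im[120:320,240:460],None,fx=3,fy=3,interpolation=cv2.INTER_CUBIC))
```

```text
(no output)
```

View pics/topc.png

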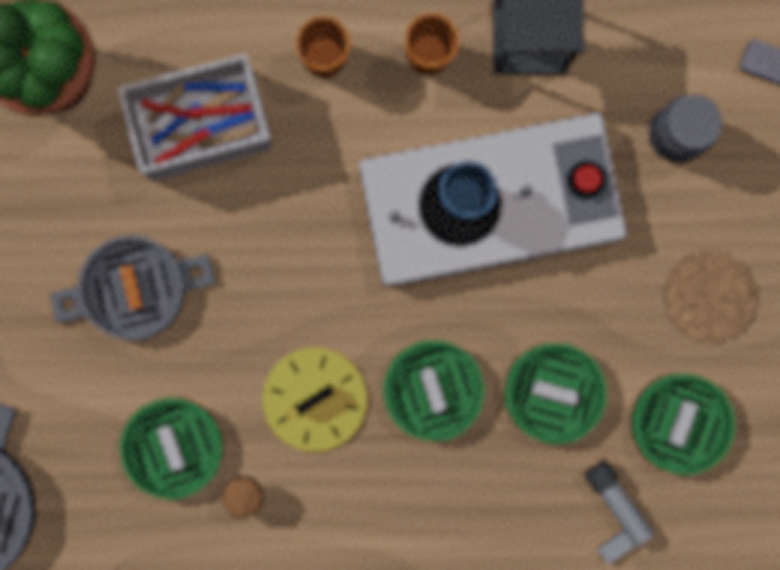

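View pics/sidec.png

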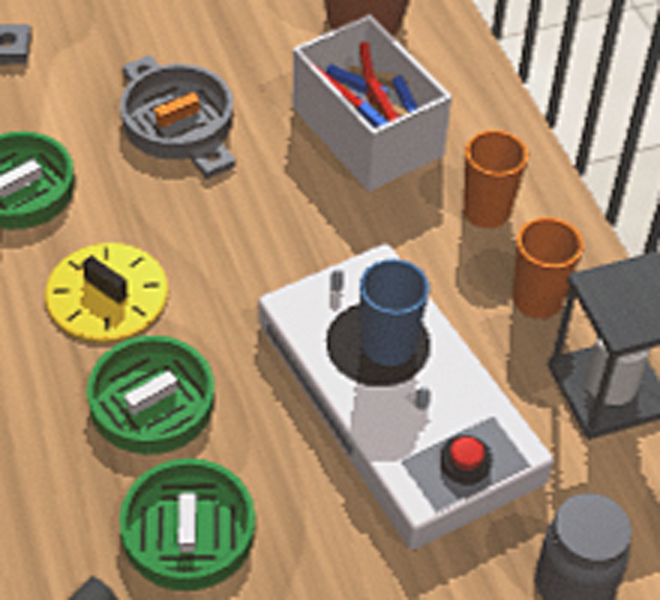

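Run:
```python
from h import *
goto([0.653,-0.03,0.27],np.deg2rad(100))
im,d,c=grab('top')
# coaster & cup via depth cloud
X=cloud(c,d)
m=(X[...,2]>.115)&(X[...,2]<.15)&(abs(X[...,0]-.65)<.08)&(abs(X[...,1]+.03)<.08)
print('cup pts',m.sum(),np.nanmean(X[m],0),np.nanmax(X[m],0),np.nanmin(X[m],0))
co=mask(im,(8,90,100),(16,200,255))
print(hsv(im)[205:211:3,430:444:4].tolist(), hsv(im)[205,470].tolist())
# depth-based coaster
m=(X[...,2]>.0)&(abs(X[...,0]-.54)<.07)&(abs(X[...,1]+.28)<.08)
print(np.nanmedian(X[205:212,430:445],(0,1)))
```

```text
dp [-0.599  -0.3881 -0.0719] dr [-8.000e-04  5.000e-04  9.385e-01] | alt dr [-6.0000e-04 -9.0000e-04 -2.2031e+00] rows>= 18.0
cup pts 90 [ 0.66533005 -0.03687808  0.1322539 ] [ 0.69351924 -0.00541421  0.14463225] [ 0.63189336 -0.06636643  0.11536182]
[[[14, 108, 135], [14, 108, 130], [14, 106, 137], [15, 105, 139]], [[15, 106, 137], [14, 107, 126], [13, 108, 137], [14, 107, 131]]] [15, 92, 139]
[ 0.5460449  -0.33263278  0.00540298]
```

>>> play_rows(
  dr=[
    [0, 0, 0.1],
    [0, 0, 0.2],
    [0, 0, 0.3],
    [0, 0, 0.4],
    [0, 0, 0.5],
    [0, 0, 0.6],
    [0, 0, 0.7],
    [0, 0, 0.8],
    [0, 0, 0.9],
    [0, 0, 0.94],
    [0, 0, 0.94],
    [0, 0, 0.94],
  ],
  dp=[
    [-0.03, -0.02, -0.01],
    [-0.06, -0.04, -0.02],
    [-0.09, -0.06, -0.03],
    [-0.12, -0.08, -0.04],
    [-0.15, -0.1, -0.05],
    [-0.18, -0.12, -0.06],
    [-0.21, -0.14, -0.07],
    [-0.24, -0.16, -0.07],
    [-0.27, -0.18, -0.07],
    [-0.3, -0.2, -0.07],
    [-0.33, -0.22, -0.07],
    [-0.36, -0.24, -0.07],
  ],
  claw=[0.085, 0.085, 0.085, 0.085, 0.085, 0.085, 0.085, 0.085, 0.085, 0.085, 0.085, 0.085],
)

```text
t: 1.3
tcp_pos: [0.5047, 0.2069, 0.2683]
ee_rot: [3.141, 0.0, 1.744]
contact_force: [0.6, 0.2, 0.6]
finger_gap: 0.995
```

Run:
```python
from h import *
print(r.sense()['tcp_pos'],r.sense()['joint_pos'])
goto([0.653,-0.03,0.27],np.deg2rad(100))
```

```text
[0.50466305 0.20692171 0.26829175] [-0.71642322  0.06802152  0.29532081  1.61334219 -0.01973615  1.46301846
 -0.24656153]
dp [-0.2589  0.1053 -0.0017] dr [ 0.0002  0.0001 -0.0015] | alt dr [ 2.0000e-04 -3.0000e-04  3.1401e+00] rows>= 7.0
```

>>> play_rows(
  dr=[
    [0, 0, 0],
    [0, 0, 0],
    [0, 0, 0],
    [0, 0, 0],
    [0, 0, 0],
    [0, 0, 0],
    [0, 0, 0],
    [0, 0, 0],
    [0, 0, 0],
    [0, 0, 0],
  ],
  dp=[
    [-0.032, 0.013, 0],
    [-0.064, 0.026, 0],
    [-0.096, 0.039, 0],
    [-0.13, 0.053, 0],
    [-0.16, 0.066, 0],
    [-0.19, 0.079, 0],
    [-0.225, 0.092, 0],
    [-0.259, 0.105, 0],
    [-0.259, 0.105, 0],
    [-0.259, 0.105, 0],
  ],
  claw=[0.085, 0.085, 0.085, 0.085, 0.085, 0.085, 0.085, 0.085, 0.085, 0.085],
)

```text
t: 2.13
tcp_pos: [0.6529, -0.0336, 0.2677]
ee_rot: [-3.141, 0.002, 1.739]
contact_force: [0.0, 0.4, 0.7]
finger_gap: 0.991
```

Run:
```python
from h import *
im,d,c=grab('wrist'); cv2.imwrite('pics/w1.png',im); X=cloud(c,d)
print(c[2], r.sense()['tcp_pos'])
np.savez('w1.npz',im=im,d=d,Rw=c[1],o=c[2])
b=mask(im,(95,80,10),(118,255,255))
for k in blobs(b,300,5)[:3]:
    print(k.reshape(-1,2).mean(0),cv2.boundingRect(k))
m=(X[...,2]>.128)&(X[...,2]<.142)
print(m.sum(),np.nanmean(X[m],0),np.nanmin(X[m],0),np.nanmax(X[m],0))
```

```text
[0.63907735 0.04616041 0.44352771] [ 0.65264607 -0.03080873  0.26786982]
[332.53 172.93] (298, 134, 70, 75)
3182 [ 0.78844436 -0.08045609  0.13787998] [ 0.63172635 -0.16664055  0.12802885] [ 0.90659365 -0.00390501  0.14199942]
```

View pics/w1.png

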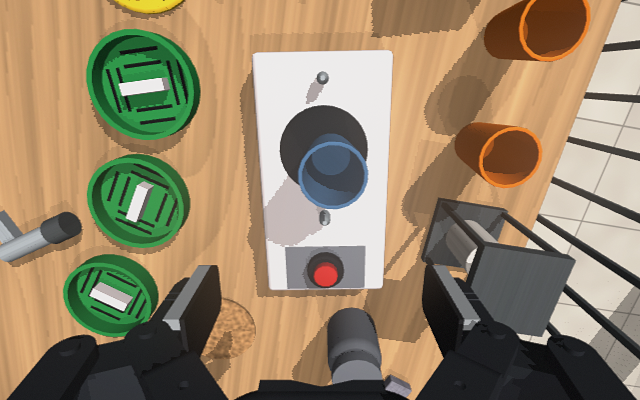

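Run:
```python
from h import *
z=np.load('w1.npz'); im=z['im']; c=(cams.camera_params('wrist'),z['Rw'],z['o'])
for q,h in [((333,174),.135),((322,75),.071),((325,214),.071),((325,275),.06)]: print(q,ray(c,q,h).round(4))
w=mask(im,(0,0,150),(180,45,255)); w[:, :230]=0; w[:,410:]=0
k=max(blobs(w,500,9),key=cv2.contourArea); print(np.round(rect_world(c,k,.045),4))
cv2.imwrite('pics/w1c.png',cv2.resize(im[50:300,240:400],None,fx=3,fy=3,interpolation=cv2.INTER_CUBIC)[:600])
```

```text
(333, 174) [[ 0.6632 -0.0338  0.135 ]]
(322, 75) [[0.6395 0.0475 0.071 ]]
(325, 214) [[ 0.6676 -0.0976  0.071 ]]
(325, 275) [[ 0.6822 -0.1812  0.06  ]]
[ 6.616000e-01 -6.950000e-02  2.865719e+02  1.474813e+02 -7.940060e+01]
```

View pics/w1c.png

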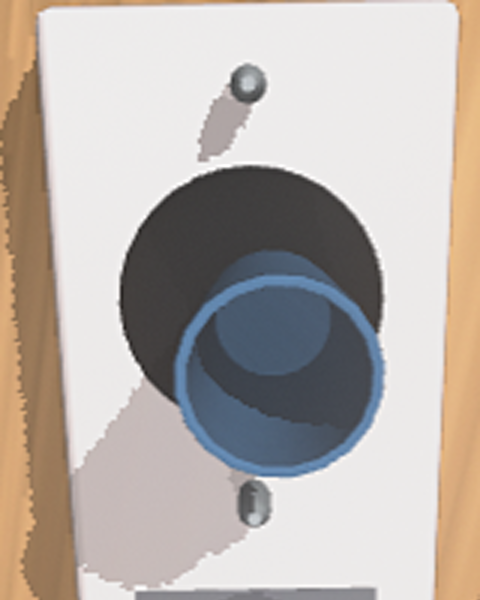

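Run:
```python
from h import *
goto([0.663,-0.034,0.19],1.743)
goto([0.663,-0.034,0.09],1.743)
im,d,c=grab('top'); print(ray(c,(437,208),.005),ray(c,(429,152),.1))
```

```text
dp [-0.0049  0.0097  0.0779] dr [-0.0006 -0.0001 -0.0009] | alt dr [-1.0000e-04  9.0000e-04  3.1407e+00] rows>= 2.0
dp [-0.0049  0.0098  0.1779] dr [-0.0006 -0.0001 -0.0009] | alt dr [-1.0000e-04  9.0000e-04  3.1407e+00] rows>= 5.0
[[ 0.54604867 -0.33327792  0.005     ]] [[ 0.73300754 -0.2880678   0.1       ]]
```

>>> play_rows(
  dr=[
    [0, 0, 0],
    [0, 0, 0],
    [0, 0, 0],
    [0, 0, 0],
    [0, 0, 0],
    [0, 0, 0],
    [0, 0, 0],
    [0, 0, 0],
    [0, 0, 0],
    [0, 0, 0],
    [0, 0, 0],
    [0, 0, 0],
  ],
  dp=[
    [-0.002, 0.005, 0.02],
    [-0.005, 0.01, 0.04],
    [-0.005, 0.01, 0.06],
    [-0.005, 0.01, 0.08],
    [-0.005, 0.01, 0.095],
    [-0.005, 0.01, 0.11],
    [-0.005, 0.01, 0.125],
    [-0.005, 0.01, 0.14],
    [-0.005, 0.01, 0.155],
    [-0.005, 0.01, 0.17],
    [-0.005, 0.01, 0.178],
    [-0.005, 0.01, 0.178],
  ],
  claw=[0.085, 0.085, 0.085, 0.085, 0.085, 0.085, 0.085, 0.085, 0.085, 0.085, 0.085, 0.085],
)

```text
t: 3.23
tcp_pos: [0.6615, -0.03, 0.0881]
ee_rot: [-3.138, -0.002, 1.747]
contact_force: [0.2, 0.0, 0.1]
finger_gap: 0.991
```

>>> play_rows(
  dr=[
    [0, 0, 0],
    [0, 0, 0],
    [0, 0, 0],
    [0, 0, 0],
    [0, 0, 0],
    [0, 0, 0],
    [0, 0, 0],
    [0, 0, 0],
  ],
  dp=[
    [0, 0, 0],
    [0, 0, 0],
    [0, 0, 0],
    [0, 0, 0],
    [0, 0, 0],
    [0, 0, 0],
    [0, 0, 0],
    [0, 0, 0],
  ],
  claw=[0.075, 0.065, 0.06, 0.055, 0.05, 0.045, 0.04, 0.04],
)

```text
t: 3.9
tcp_pos: [0.6625, -0.0292, 0.0901]
ee_rot: [-3.141, -0.003, 1.748]
contact_force: [-0.2, 1.0, 6.2]
finger_gap: 0.707
```

Run:
```python
from h import *
print(r.sense()['tcp_pos'],r.sense()['finger_gap'],r.sense()['contact_force'])
im,d,c=grab('side'); cv2.imwrite('pics/s2.png',cv2.resize(im[120:320,240:460],None,fx=3,fy=3))
```

```text
[ 0.66245429 -0.02922261  0.09013399] 0.707171393553759 [-0.1627026   1.01916064  6.15782807]
```

View pics/s2.png

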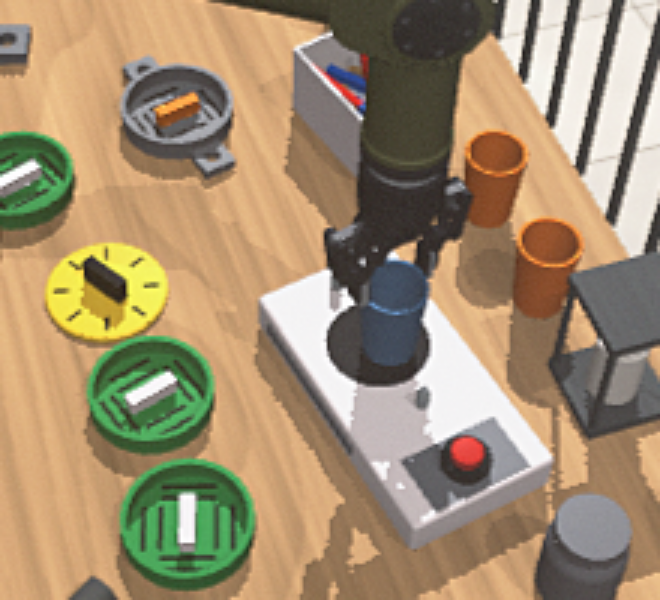

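>>> play_rows(
  dr=[
    [0, 0, 0],
    [0, 0, 0],
    [0, 0, 0],
    [0, 0, 0],
    [0, 0, 0],
    [0, 0, 0],
    [0, 0, 0],
    [0, 0, 0],
    [0, 0, 0],
  ],
  dp=[
    [0, 0, -0.005],
    [0, 0, -0.015],
    [0, 0, -0.025],
    [0, 0, -0.035],
    [0, 0, -0.045],
    [0, 0, -0.055],
    [0, 0, -0.065],
    [0, 0, -0.07],
    [0, 0, -0.07],
  ],
  claw=[0.04, 0.04, 0.04, 0.04, 0.04, 0.04, 0.04, 0.04, 0.04],
)

```text
t: 4.7
tcp_pos: [0.6636, -0.0296, 0.1621]
ee_rot: [3.14, -0.003, 1.748]
contact_force: [0.5, 0.3, -1.8]
finger_gap: 0.708
```

Run:
```python
from h import *
s=r.sense();print(s['tcp_pos'],s['finger_gap'],s['contact_force'],s['joint_pos'])
goto([0.546,-0.328,0.16],1.743)
```

```text
[ 0.6635738  -0.02957208  0.16209973] 0.7079505555794356 [ 0.49410258  0.34525565 -1.78568423] [-0.35777314  0.39001603  0.47954577  1.47912055 -0.1856336   1.31596762
  0.31438807]
dp [-0.2731 -0.1682  0.001 ] dr [ 0.0018 -0.0029  0.0045] | alt dr [ 4.5000e-03  2.9000e-03 -3.1371e+00] rows>= 8.0
```

>>> play_rows(
  dr=[
    [0, 0, 0],
    [0, 0, 0],
    [0, 0, 0],
    [0, 0, 0],
    [0, 0, 0],
    [0, 0, 0],
    [0, 0, 0],
    [0, 0, 0],
    [0, 0, 0],
    [0, 0, 0],
    [0, 0, 0],
    [0, 0, 0],
  ],
  dp=[
    [-0.012, -0.008, 0],
    [-0.035, -0.022, 0],
    [-0.065, -0.04, 0],
    [-0.095, -0.058, 0],
    [-0.125, -0.077, 0],
    [-0.155, -0.095, 0],
    [-0.185, -0.114, 0],
    [-0.215, -0.132, 0],
    [-0.24, -0.148, 0],
    [-0.26, -0.16, 0],
    [-0.27, -0.166, 0],
    [-0.273, -0.168, 0],
  ],
  claw=[0.04, 0.04, 0.04, 0.04, 0.04, 0.04, 0.04, 0.04, 0.04, 0.04, 0.04, 0.04],
)

```text
t: 5.7
tcp_pos: [0.5434, -0.3314, 0.1606]
ee_rot: [3.141, -0.002, 1.742]
contact_force: [-0.6, -0.5, -1.4]
finger_gap: 0.703
```

Run:
```python
from h import *
im,d,c=grab('wrist'); cv2.imwrite('pics/w3.png',im)
s=r.sense();print(s['tcp_pos'],s['finger_gap'],s['contact_force'])
goto([0.546,-0.328,0.052],1.743)
```

```text
[ 0.54449934 -0.32977962  0.16061627] 0.7091759594398187 [-0.113057   -0.58611009 -2.04472012]
dp [0.0012 0.0017 0.1086] dr [ 0.0008 -0.0029  0.0011] | alt dr [ 4.6000e-03  1.3000e-03 -3.1405e+00] rows>= 3.0
```

View pics/w3.png

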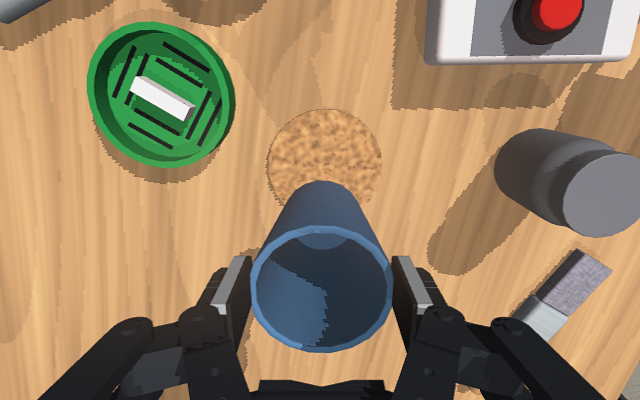

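Run:
```python
from h import *
im,d,c=grab('wrist'); print(ray(c,(325,160),.005))
```

```text
[[ 0.54680186 -0.32295245  0.005     ]]
```

>>> play_rows(
  dr=[
    [0, 0, 0],
    [0, 0, 0],
    [0, 0, 0],
    [0, 0, 0],
    [0, 0, 0],
    [0, 0, 0],
    [0, 0, 0],
    [0, 0, 0],
    [0, 0, 0],
    [0, 0, 0],
    [0, 0, 0],
    [0, 0, 0],
  ],
  dp=[
    [0.002, 0.001, 0.008],
    [0.003, 0.002, 0.02],
    [0.003, 0.002, 0.034],
    [0.003, 0.002, 0.048],
    [0.003, 0.002, 0.062],
    [0.003, 0.002, 0.076],
    [0.003, 0.002, 0.088],
    [0.003, 0.002, 0.096],
    [0.003, 0.002, 0.102],
    [0.003, 0.002, 0.106],
    [0.003, 0.002, 0.108],
    [0.003, 0.002, 0.108],
  ],
  claw=[0.04, 0.04, 0.04, 0.04, 0.04, 0.04, 0.04, 0.04, 0.04, 0.04, 0.04, 0.04],
)

```text
t: 6.8
tcp_pos: [0.5474, -0.3241, 0.0526]
ee_rot: [3.14, -0.004, 1.747]
contact_force: [0.2, -1.3, -1.7]
finger_gap: 0.706
```

Run:
```python
from h import *
s=r.sense();print(s['tcp_pos'],s['finger_gap'],s['contact_force'])
im,d,c=grab('side'); cv2.imwrite('pics/s3.png',cv2.resize(im[220:400,280:480],None,fx=3,fy=3))
```

```text
[ 0.54742472 -0.32407318  0.05256317] 0.7059591157909354 [ 0.20611903 -1.28489882 -1.66071386]
```

View pics/s3.png

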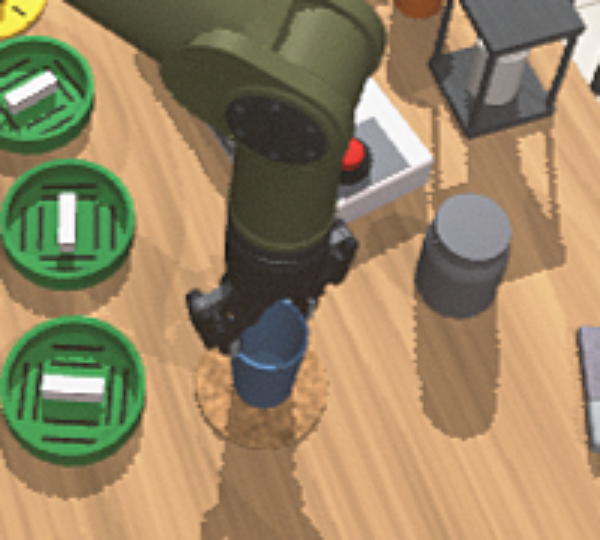

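>>> play_rows(
  dr=[
    [0, 0, 0],
    [0, 0, 0],
    [0, 0, 0],
    [0, 0, 0],
    [0, 0, 0],
    [0, 0, 0],
    [0, 0, 0],
    [0, 0, 0],
    [0, 0, 0],
  ],
  dp=[
    [0, 0, 0.001],
    [0, 0, 0.002],
    [0, 0, 0.003],
    [0, 0, 0.003],
    [0, 0, 0.003],
    [0, 0, 0.003],
    [0, 0, 0.003],
    [0, 0, 0.003],
    [0, 0, 0.003],
  ],
  claw=[0.04, 0.04, 0.04, 0.058, 0.062, 0.068, 0.075, 0.085, 0.085],
)

```text
t: 7.6
tcp_pos: [0.5478, -0.3243, 0.0502]
ee_rot: [3.139, -0.003, 1.747]
contact_force: [-0.5, -0.5, -1.1]
finger_gap: 0.994
```

>>> play_rows(
  dr=[
    [0, 0, 0],
    [0, 0, 0],
    [0, 0, 0],
    [0, 0, 0],
    [0, 0, 0],
    [0, 0, 0],
    [0, 0, 0],
    [0, 0, 0],
    [0, 0, 0],
  ],
  dp=[
    [0, 0, -0.01],
    [0, 0, -0.03],
    [0, 0, -0.05],
    [0, 0, -0.07],
    [0, 0, -0.09],
    [0, 0, -0.12],
    [0, 0, -0.15],
    [0, 0, -0.18],
    [0, 0, -0.18],
  ],
  claw=[0.085, 0.085, 0.085, 0.085, 0.085, 0.085, 0.085, 0.085, 0.085],
)

```text
t: 8.35
tcp_pos: [0.5501, -0.3273, 0.2383]
ee_rot: [3.13, 0.004, 1.746]
contact_force: [1.4, -1.1, 1.6]
finger_gap: 0.997
```

Run:
```python
from h import *
s=r.sense();print(s['tcp_pos'],s['finger_gap'],s['contact_force'],s['joint_pos'])
im,d,c=grab('wrist'); cv2.imwrite('pics/w4.png',im)
goto([0.62,0.0,0.27],1.743)
im,d,c=grab('top'); cv2.imwrite('pics/t4.png',im)
```

```text
[ 0.55010251 -0.3273166   0.23833646] 0.9970242116153738 [ 1.42070276 -1.06000748  1.59879817] [ 0.00630424  0.30735995  0.62692787  1.45011657 -0.18621015  1.43101971
  0.81018367]
dp [ 0.3092  0.1271 -0.034 ] dr [0.0091 0.0015 0.0032] | alt dr [-2.3000e-03  1.4200e-02 -3.1384e+00] rows>= 9.0
```

View pics/w4.png

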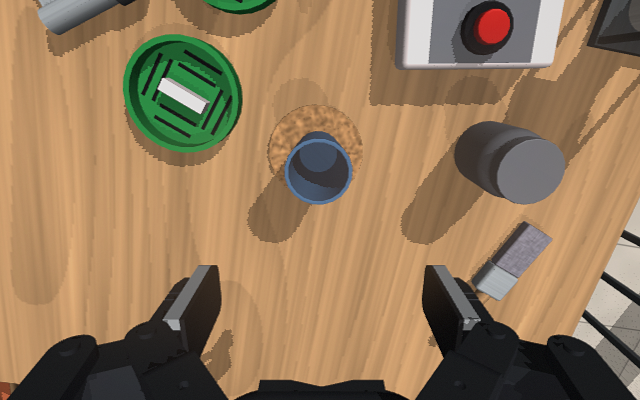

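>>> play_rows(
  dr=[
    [0, 0, 0],
    [0, 0, 0],
    [0, 0, 0],
    [0, 0, 0],
    [0, 0, 0],
    [0, 0, 0],
    [0, 0, 0],
    [0, 0, 0],
    [0, 0, 0],
    [0, 0, 0],
    [0, 0, 0],
    [0, 0, 0],
  ],
  dp=[
    [0.02, 0.01, -0.003],
    [0.05, 0.03, -0.006],
    [0.08, 0.045, -0.01],
    [0.11, 0.06, -0.014],
    [0.14, 0.077, -0.018],
    [0.17, 0.094, -0.022],
    [0.2, 0.11, -0.026],
    [0.23, 0.127, -0.03],
    [0.255, 0.14, -0.03],
    [0.27, 0.15, -0.03],
    [0.274, 0.153, -0.03],
    [0.274, 0.153, -0.03],
  ],
  claw=[0.085, 0.085, 0.085, 0.085, 0.085, 0.085, 0.085, 0.085, 0.085, 0.085, 0.085, 0.085],
)

```text
t: 9.45
tcp_pos: [0.6507, -0.0283, 0.2625]
ee_rot: [3.138, -0.001, 1.748]
contact_force: [-0.4, 1.0, 0.5]
finger_gap: 0.996
```

>>> play_rows(
  dr=[
    [0, 0, 0],
    [0, 0, 0],
    [0, 0, 0],
  ],
  dp=[
    [0, 0, 0],
    [0, 0, 0],
    [0, 0, 0],
  ],
  claw=[0.085, 0.085, 0.085],
)

```text
t: 9.7
tcp_pos: [0.6501, -0.031, 0.2625]
ee_rot: [3.138, 0.0, 1.745]
contact_force: [-0.2, -0.1, -0.3]
finger_gap: 1.001
```

Run:
```python
from h import *
s=r.sense();print(s['tcp_pos'],s['ee_rot'],s['qvel'].round(3))
im,d,c=grab('wrist'); cv2.imwrite('pics/w5.png',im)
np.savez('w5.npz',im=im,d=d,Rw=c[1],o=c[2])
cv2.imwrite('pics/w5c.png',cv2.resize(im[40:240,220:420],None,fx=3,fy=3,interpolation=cv2.INTER_CUBIC))
```

```text
[ 0.65009918 -0.03104751  0.26252184] [3.13847618e+00 6.99256406e-06 1.74476596e+00] [-0.002 -0.003 -0.007 -0.005 -0.003 -0.001 -0.003]
```

View pics/w5c.png

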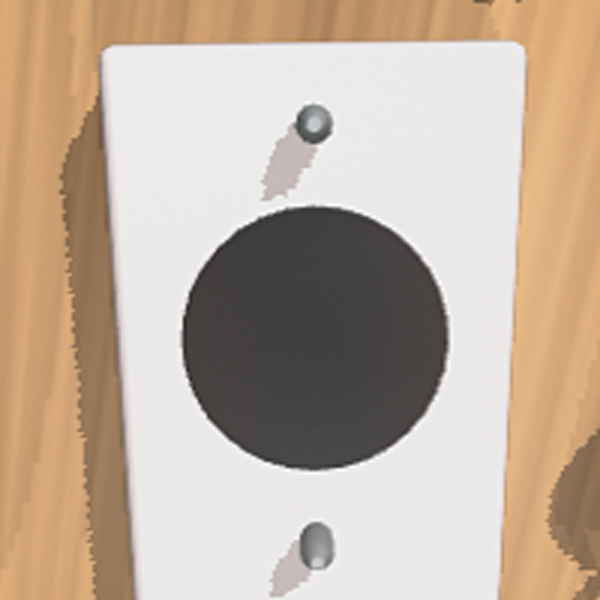

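Run:
```python
from h import *
z=np.load('w5.npz'); im=z['im']; c=(cams.camera_params('wrist'),z['Rw'],z['o'])
P=ray(c,[(324.4,81.2),(326,227.0)],.071)[:,:2]; print(P,P.mean(0),np.linalg.norm(P[0]-P[1]))
v=P[0]-P[1]; print('base yaw',np.degrees(np.arctan2(-v[0],v[1])))
m=mask(im,(0,0,0),(180,90,95)); m[:100]=0;m[205:]=0;m[:,:270]=0;m[:,380:]=0
k=blobs(m,500)[0]; e=circ_world(c,k,.045); print('disc',e)
w=mask(im,(0,0,150),(180,45,255)); w[:, :220]=0; w[:,420:]=0
k=max(blobs(w,500,9),key=cv2.contourArea); R=rect_world(c,k,.045);print(np.round(R,4))
im,d,c=grab('top'); m=mask(im,(0,0,0),(180,255,45))
k=[q for q in blobs(m,100) if abs(q.reshape(-1,2).mean(0)-[353,178]).max()<12]
for q in k: print('top disc',circ_world(c,q,.045))
for n in ['side']:
    im,d,c=grab(n); cv2.imwrite('pics/s5.png',im)
```

```text
[[ 0.64021013  0.04514135]
 [ 0.66939665 -0.10775634]] [ 0.65480339 -0.0313075 ] 0.15565845914988508
base yaw 10.807133333003948
disc ((654.2410278320312, -31.569473266601562), (97.50997924804688, 98.30396270751953), 20.464563369750977)
[ 6.616000e-01 -6.940000e-02  2.866234e+02  1.472558e+02 -7.944360e+01]
top disc ((654.2979125976562, -7.482333183288574), (33.689361572265625, 92.31172943115234), 83.97305297851562)
```

Run:
```python
from h import *
goto([0.561,0.355,0.21],np.deg2rad(195.5))
```

```text
dp [ 0.3944 -0.021   0.0529] dr [ 0.0033  0.0028 -1.6657] | alt dr [ 0.0027 -0.0032  1.4759] rows>= 10.0
```

>>> play_rows(
  dr=[
    [0, 0, -0.1],
    [0, 0, -0.22],
    [0, 0, -0.34],
    [0, 0, -0.46],
    [0, 0, -0.58],
    [0, 0, -0.7],
    [0, 0, -0.82],
    [0, 0, -0.94],
    [0, 0, -1.06],
    [0, 0, -1.18],
    [0, 0, -1.3],
    [0, 0, -1.42],
  ],
  dp=[
    [0.02, -0.001, 0],
    [0.055, -0.003, 0],
    [0.09, -0.005, 0],
    [0.125, -0.007, 0],
    [0.16, -0.009, 0.01],
    [0.2, -0.011, 0.01],
    [0.24, -0.013, 0.02],
    [0.28, -0.015, 0.03],
    [0.32, -0.017, 0.04],
    [0.355, -0.019, 0.05],
    [0.38, -0.02, 0.053],
    [0.394, -0.021, 0.053],
  ],
  claw=[0.085, 0.085, 0.085, 0.07, 0.06, 0.05, 0.045, 0.045, 0.045, 0.045, 0.045, 0.045],
)

```text
t: 10.85
tcp_pos: [0.5583, 0.3589, 0.2082]
ee_rot: [3.14, 0.001, -3.106]
contact_force: [-0.5, 0.0, -0.1]
finger_gap: 0.525
```

>>> play_rows(
  dr=[
    [0, 0, -0.1],
    [0, 0, -0.2],
    [0, 0, -0.24],
    [0, 0, -0.24],
    [0, 0, -0.24],
  ],
  dp=[
    [0, 0, 0],
    [0, 0, 0],
    [0, 0, 0],
    [0, 0, 0],
    [0, 0, 0],
  ],
  claw=[0.045, 0.045, 0.045, 0.045, 0.045],
)

```text
t: 11.27
tcp_pos: [0.5586, 0.3584, 0.2083]
ee_rot: [3.14, 0.001, -2.868]
contact_force: [0.7, 0.7, -0.5]
finger_gap: 0.526
```

Run:
```python
from h import *
s=r.sense();print(s['tcp_pos'],s['ee_rot'],s['qvel'].round(3))
im,d,c=grab('wrist'); cv2.imwrite('pics/w6.png',im)
np.savez('w6.npz',im=im,d=d,Rw=c[1],o=c[2])
o=mask(im,(6,150,120),(15,255,255))
for k in blobs(o,100)[:3]: print('orange',np.round(rect_world(c,k,.024),4),k.reshape(-1,2).mean(0).round())
```

```text
[0.55855309 0.35837847 0.20829872] [ 3.14002908e+00  1.26116715e-03 -2.86784408e+00] [-0.002 -0.003  0.001 -0.    -0.001  0.004 -0.004]
orange [ 8.765000e-01  1.026000e-01  1.741793e+02  7.593380e+01 -2.964670e+01] [ 57. 356.]
orange [ 0.5638  0.3557 49.6744 13.7904 13.2171] [318. 164.]
```

View pics/w6.png

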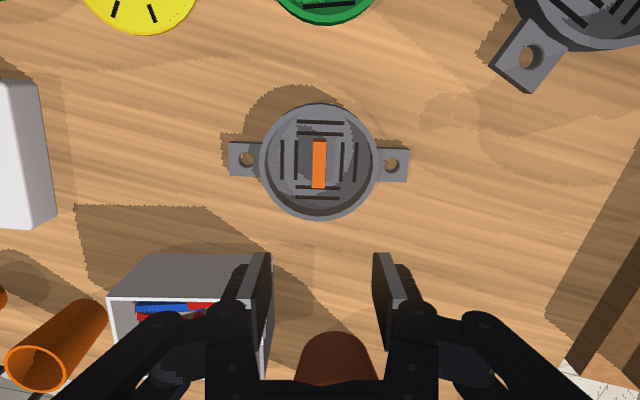

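Run:
```python
from h import *
z=np.load('w6.npz'); im=z['im']; c=(cams.camera_params('wrist'),z['Rw'],z['o'])
cv2.imwrite('pics/w6c.png',cv2.resize(im[95:230,215:415],None,fx=4,fy=4,interpolation=cv2.INTER_CUBIC))
for h in (.012,.018): 
    P=ray(c,[(246,158.5),(392,164)],h)[:,:2]; v=P[1]-P[0]; print(P.mean(0),np.linalg.norm(v),np.degrees(np.arctan2(-v[0],v[1])))
goto([0.5638,0.3557,0.06],np.deg2rad(193.2))
goto([0.5638,0.3557,0.008],np.deg2rad(193.2))
```

```text
[0.56239306 0.35613935] 0.15608127286222565 13.48544947612067
[0.56105528 0.35579416] 0.1535648240735768 13.485449476120692
dp [-0.0041 -0.0043  0.1484] dr [0.0016 0.0013 0.0434] | alt dr [-2.0000e-03  2.5000e-03 -3.0982e+00] rows>= 4.0
dp [-0.0041 -0.0044  0.2004] dr [0.0016 0.0013 0.0434] | alt dr [-2.0000e-03  2.5000e-03 -3.0982e+00] rows>= 5.0
```

View pics/w6c.png

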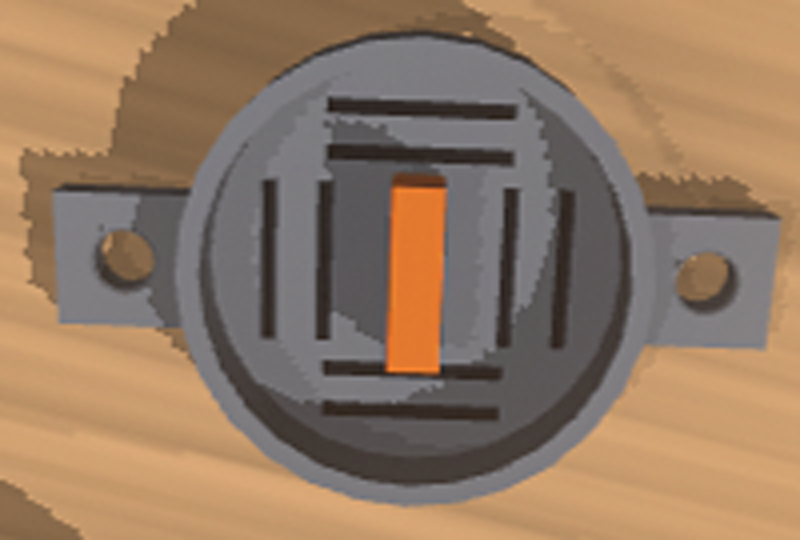

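>>> play_rows(
  dr=[
    [0, 0, 0.02],
    [0, 0, 0.043],
    [0, 0, 0.043],
    [0, 0, 0.043],
    [0, 0, 0.043],
    [0, 0, 0.043],
    [0, 0, 0.043],
    [0, 0, 0.043],
    [0, 0, 0.043],
    [0, 0, 0.043],
    [0, 0, 0.043],
    [0, 0, 0.043],
  ],
  dp=[
    [-0.002, -0.002, 0.02],
    [-0.004, -0.0045, 0.045],
    [-0.004, -0.0045, 0.07],
    [-0.004, -0.0045, 0.095],
    [-0.004, -0.0045, 0.12],
    [-0.004, -0.0045, 0.14],
    [-0.004, -0.0045, 0.155],
    [-0.004, -0.0045, 0.168],
    [-0.004, -0.0045, 0.18],
    [-0.004, -0.0045, 0.19],
    [-0.004, -0.0045, 0.197],
    [-0.004, -0.0045, 0.199],
  ],
  claw=[0.04, 0.04, 0.04, 0.04, 0.04, 0.04, 0.04, 0.04, 0.04, 0.04, 0.04, 0.04],
)

```text
t: 12.32
tcp_pos: [0.5633, 0.3552, 0.0082]
ee_rot: [3.14, -0.0, -2.911]
contact_force: [-0.4, -0.4, 0.6]
finger_gap: 0.469
```

Run:
```python
from h import *
s=r.sense();print(s['tcp_pos'],s['ee_rot'],s['contact_force'])
goto([0.5634,0.3559,0.009],np.deg2rad(193.3))
```

```text
[0.56330123 0.3552042  0.00816091] [ 3.14043695e+00 -6.42164877e-05 -2.91110350e+00] [-0.44607178 -0.38760293  0.64759171]
dp [-0.0003  0.0007 -0.0008] dr [ 0.0012 -0.0001 -0.0016] | alt dr [-1.00e-04 -1.80e-03  3.14e+00] rows>= 1.0
```

Close, then lift.

>>> play_rows(
  dr=[
    [0, 0, 0],
    [0, 0, 0],
    [0, 0, 0],
    [0, 0, 0],
    [0, 0, 0],
    [0, 0, 0],
    [0, 0, 0],
  ],
  dp=[
    [0, 0, -0.001],
    [0, 0, -0.001],
    [0, 0, -0.001],
    [0, 0, -0.001],
    [0, 0, -0.001],
    [0, 0, -0.001],
    [0, 0, -0.001],
  ],
  claw=[0.03, 0.02, 0.01, 0.006, 0.006, 0.006, 0.006],
)

```text
t: 12.9
tcp_pos: [0.5634, 0.3552, 0.0094]
ee_rot: [3.14, 0.0, -2.911]
contact_force: [0.7, -0.1, 0.3]
finger_gap: 0.074
```

>>> play_rows(
  dr=[
    [0, 0, 0],
    [0, 0, 0],
    [0, 0, 0],
    [0, 0, 0],
    [0, 0, 0],
    [0, 0, 0],
    [0, 0, 0],
    [0, 0, 0],
    [0, 0, 0],
    [0, 0, 0],
  ],
  dp=[
    [0, 0, -0.006],
    [0, 0, -0.02],
    [0, 0, -0.035],
    [0, 0, -0.05],
    [0, 0, -0.07],
    [0, 0, -0.09],
    [0, 0, -0.11],
    [0, 0, -0.13],
    [0, 0, -0.14],
    [0, 0, -0.14],
  ],
  claw=[0.006, 0.006, 0.006, 0.006, 0.006, 0.006, 0.006, 0.006, 0.006, 0.006],
)

```text
t: 13.73
tcp_pos: [0.5653, 0.3563, 0.1538]
ee_rot: [3.138, 0.007, -2.911]
contact_force: [0.1, 0.6, 0.2]
finger_gap: 0.066
```

Run:
```python
from h import *
s=r.sense();print(s['tcp_pos'],s['ee_rot'],s['contact_force'],s['finger_gap'],s['joint_pos'])
goto([0.6545,-0.0314,0.15],np.deg2rad(190.6))
im,d,c=grab('wrist'); cv2.imwrite('pics/w7.png',im)
```

```text
[0.56526963 0.35627202 0.15384684] [ 3.1378013   0.00662181 -2.91109929] [0.06903419 0.64969121 0.20958842] 0.0658861463328084 [-0.65864648  0.37264449  0.07444585  1.47275555 -0.02946299  1.28971343
  1.21997567]
dp [ 0.0017 -0.3978  0.0023] dr [0.0039 0.0065 0.0455] | alt dr [-0.0101  0.0061 -3.0961] rows>= 10.0
```

View pics/w7.png

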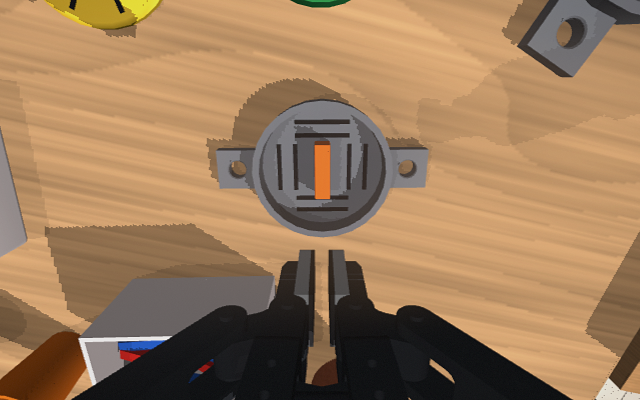

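Run:
```python
from h import *
im,d,c=grab('wrist'); R,t=tool()
print('tcp px',proj(c,t), proj(c,[t[0],t[1],.024]))
o=mask(im,(6,150,120),(15,255,255))
for k in blobs(o,100)[:3]: print('orange',np.round(rect_world(c,k,.024),4),k.reshape(-1,2).mean(0).round())
im,d,c=grab('side'); cv2.imwrite('pics/s7.png',cv2.resize(im[60:260,220:420],None,fx=3,fy=3))
```

```text
tcp px [[322.90688211 233.9137858 ]] [[321.99809446 173.86981674]]
orange [ 0.564   0.3557 49.2239 13.546  13.1935] [323. 174.]
orange [  0.856    0.1416  68.1376  12.0907 -25.776 ] [ 69. 383.]
```

View pics/s7.png

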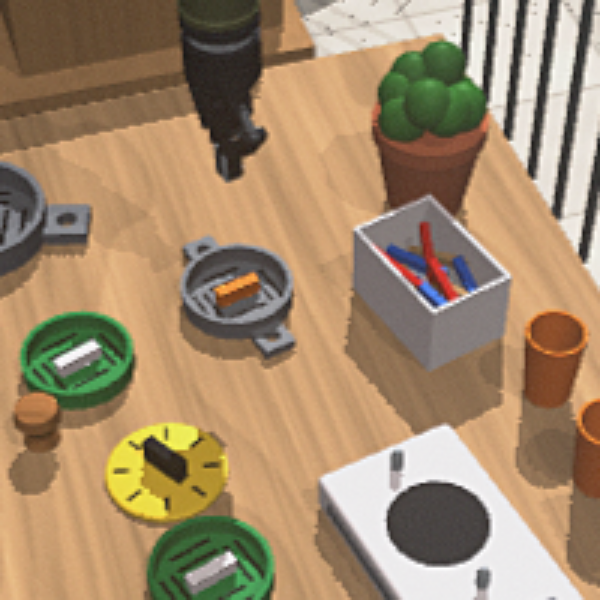

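Run:
```python
from h import *
im,d,c=grab('wrist'); R,t=tool()
for dz in (0,.005,.01,.015,.02,.03):
    print(dz,proj(c,t-R[:,2]*dz).round(1),proj(c,t-R[:,2]*dz+R[:,0]*.011).round(1))
p,Rw,o=c; 
for v in (252,256,260,270,280,300):
    for u in (308,336): 
        q=d[v,u]; P=o+Rw@np.array([(u-p['cx'])/p['fx']*q,(v-p['cy'])/p['fy']*q,q]); print(u,v,q.round(4),(R.T@(P-t)).round(4))
```

```text
0 [[323.3 236.2]] [[323.3 217.4]]
0.005 [[323.3 240.2]] [[323.4 221. ]]
0.01 [[323.4 244.4]] [[323.4 224.8]]
0.015 [[323.5 248.8]] [[323.5 228.8]]
0.02 [[323.5 253.5]] [[323.6 233. ]]
0.03 [[323.6 263.6]] [[323.7 242.1]]
308 252 0.1499 [ 0.0122 -0.0067 -0.0419]
336 252 0.152 [ 0.0112  0.0052 -0.04  ]
308 256 0.1486 [ 0.0112 -0.0066 -0.0436]
336 256 0.1489 [ 0.0111  0.0051 -0.0433]
308 260 0.145 [ 0.0114 -0.0065 -0.0474]
336 260 0.1442 [ 0.0118  0.0049 -0.0481]
308 270 0.1373 [ 0.0115 -0.0062 -0.0554]
336 270 0.1377 [ 0.0113  0.0046 -0.0551]
308 280 0.1313 [ 0.0111 -0.006  -0.0619]
336 280 0.1298 [ 0.0119  0.0043 -0.0632]
308 300 0.1236 [ 0.0087 -0.0057 -0.0709]
336 300 0.1225 [ 0.0093  0.004  -0.0718]
```

Run:
```python
import cv2
im=cv2.imread('pics/w7.png')
cv2.imwrite('pics/w7c.png',cv2.resize(im[200:400,220:430],None,fx=3,fy=3,interpolation=cv2.INTER_CUBIC))
```

```text
(no output)
```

View pics/w7c.png

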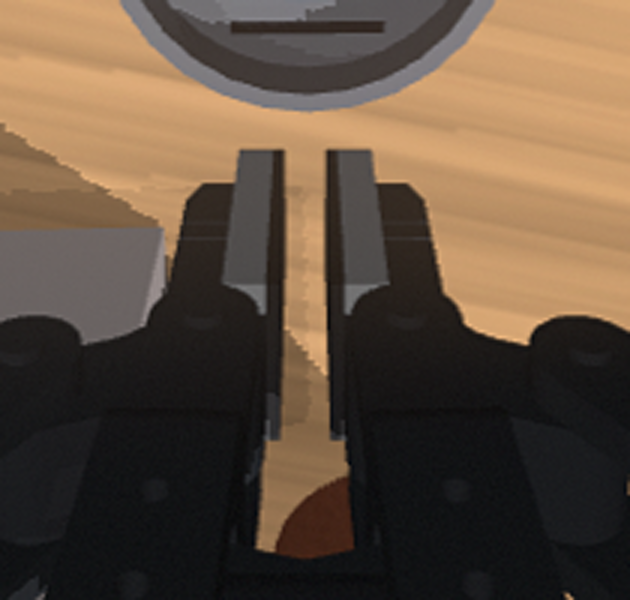

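Run:
```python
from h import *
im,d,c=grab('side'); X=cloud(c,d); R,t=tool()
print('tcp proj',proj(c,t), 'tip+40', proj(c,t+[0,0,.04]))
for v in (108,112,116,118,120,122): print(v,X[v,290:302:2].round(3).tolist())
im2,d2,c2=grab('top'); print('top tcp',proj(c2,t)); X2=cloud(c2,d2)
m=(abs(X-t)[...,:2].max(-1)<.03)&(X[...,2]>.06); print(m.sum(),np.nanmin(X[m][:,2]) if m.any() else None)
cv2.imwrite('pics/s8.png',cv2.resize(im[60:160,250:350],None,fx=6,fy=6))
```

```text
tcp proj [[296.2851212  126.64646874]] tip+40 [[295.64983316 116.80385697]]
108 [[0.605, 0.619, 0.001], [0.556, 0.367, 0.214], [0.556, 0.339, 0.236], [0.563, 0.344, 0.231], [0.563, 0.318, 0.251], [0.564, 0.298, 0.267]]
112 [[0.597, 0.588, 0.009], [0.552, 0.354, 0.21], [0.555, 0.339, 0.222], [0.557, 0.322, 0.235], [0.562, 0.316, 0.238], [0.567, 0.312, 0.24]]
116 [[0.593, 0.575, 0.002], [0.553, 0.362, 0.187], [0.555, 0.343, 0.203], [0.56, 0.34, 0.203], [0.566, 0.336, 0.205], [0.572, 0.338, 0.202]]
118 [[0.591, 0.571, -0.004], [0.598, 0.565, -0.0], [0.555, 0.344, 0.194], [0.561, 0.344, 0.192], [0.567, 0.341, 0.193], [0.573, 0.341, 0.191]]
120 [[0.587, 0.555, 0.001], [0.594, 0.553, 0.001], [0.6, 0.548, 0.004], [0.56, 0.34, 0.187], [0.567, 0.344, 0.182], [0.622, 0.546, -0.0]]
122 [[0.586, 0.553, -0.006], [0.592, 0.545, -0.001], [0.597, 0.535, 0.006], [0.606, 0.54, -0.001], [0.612, 0.535, 0.002], [0.62, 0.537, -0.002]]
top tcp [[237.80096626 203.0922277 ]]
666 0.1807580436367593
```

View pics/s8.png

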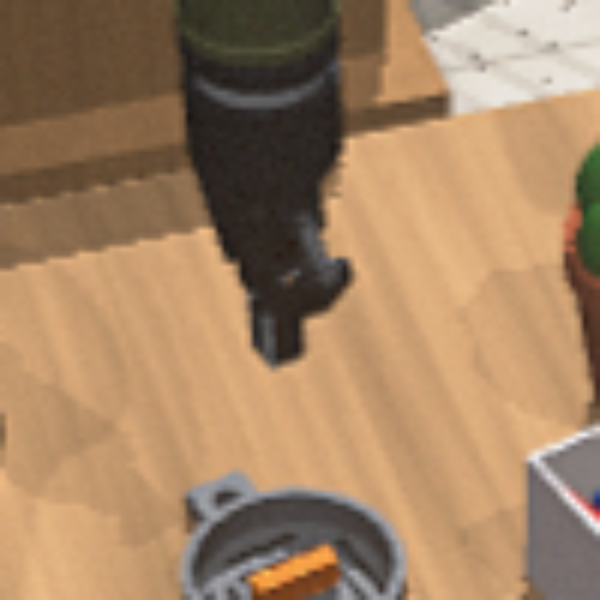

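The reported TCP lies below the real fingertips. The side depth puts the tip at z≈0.182 when the TCP reads 0.154, which explains the missed bar. I'll use a tip offset of about +28 mm and check it by contact.

Run:
```python
from h import *
goto([0.5638,0.3558,-0.010],np.deg2rad(193.3))
```

```text
dp [-0.0018  0.0009  0.1577] dr [ 0.0002 -0.0023 -0.0015] | alt dr [-3.6000e-03 -3.0000e-04  3.1401e+00] rows>= 4.0
```

>>> play_rows(
  dr=[
    [0, -0.002, 0],
    [0, -0.002, 0],
    [0, -0.002, 0],
    [0, -0.002, 0],
    [0, -0.002, 0],
    [0, -0.002, 0],
    [0, -0.002, 0],
    [0, -0.002, 0],
    [0, -0.002, 0],
    [0, -0.002, 0],
    [0, -0.002, 0],
    [0, -0.002, 0],
  ],
  dp=[
    [-0.002, 0.001, 0.005],
    [-0.002, 0.001, 0.025],
    [-0.002, 0.001, 0.045],
    [-0.002, 0.001, 0.065],
    [-0.002, 0.001, 0.085],
    [-0.002, 0.001, 0.1],
    [-0.002, 0.001, 0.115],
    [-0.002, 0.001, 0.13],
    [-0.002, 0.001, 0.14],
    [-0.002, 0.001, 0.148],
    [-0.002, 0.001, 0.154],
    [-0.002, 0.001, 0.157],
  ],
  claw=[0.04, 0.04, 0.04, 0.04, 0.04, 0.04, 0.04, 0.04, 0.04, 0.04, 0.04, 0.04],
)

```text
t: 15.03
tcp_pos: [0.5637, 0.3558, -0.0103]
ee_rot: [-3.141, -0.001, -2.911]
contact_force: [-0.8, -0.2, -0.2]
finger_gap: 0.465
```

Run:
```python
from h import *
s=r.sense();print(s['tcp_pos'],s['ee_rot'],s['contact_force'])
im,d,c=grab('side'); X=cloud(c,d); R,t=tool()
cv2.imwrite('pics/s9.png',cv2.resize(im[100:200,250:350],None,fx=6,fy=6))
im,d,c=grab('wrist'); cv2.imwrite('pics/w9.png',im)
```

```text
[ 0.56365019  0.35576776 -0.01025948] [-3.14146725e+00 -1.22146872e-03 -2.91101498e+00] [-0.83113472 -0.24080185 -0.24215314]
```

View pics/w9.png

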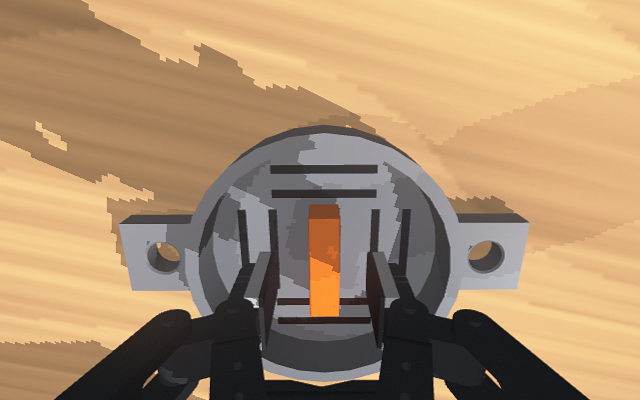

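View pics/s9.png

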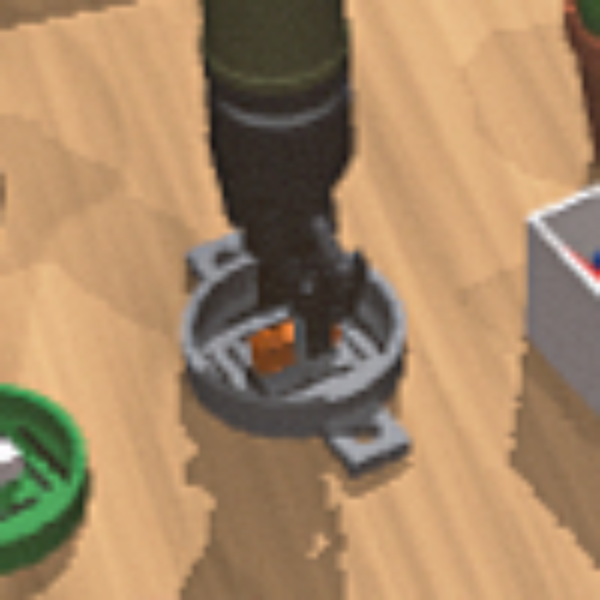

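>>> play_rows(
  dr=[
    [0, 0, 0],
    [0, 0, 0],
    [0, 0, 0],
    [0, 0, 0],
    [0, 0, 0],
  ],
  dp=[
    [0, 0, 0.002],
    [0, 0, 0.004],
    [0, 0, 0.006],
    [0, 0, 0.007],
    [0, 0, 0.007],
  ],
  claw=[0.04, 0.04, 0.04, 0.04, 0.04],
)

```text
t: 15.55
tcp_pos: [0.5637, 0.3558, -0.0167]
ee_rot: [3.142, -0.001, -2.911]
contact_force: [0.0, -0.0, 0.4]
finger_gap: 0.469
```

>>> play_rows(
  dr=[
    [0, 0, 0],
    [0, 0, 0],
    [0, 0, 0],
    [0, 0, 0],
    [0, 0, 0],
    [0, 0, 0],
  ],
  dp=[
    [0, 0, 0],
    [0, 0, 0],
    [0, 0, 0],
    [0, 0, 0],
    [0, 0, 0],
    [0, 0, 0],
  ],
  claw=[0.03, 0.02, 0.01, 0.006, 0.006, 0.006],
)

```text
t: 16.05
tcp_pos: [0.564, 0.356, -0.0163]
ee_rot: [3.141, -0.0, -2.911]
contact_force: [-0.6, 0.3, 3.2]
finger_gap: 0.136
```

>>> play_rows(
  dr=[
    [0, 0, 0],
    [0, 0, 0],
    [0, 0, 0],
    [0, 0, 0],
    [0, 0, 0],
    [0, 0, 0],
    [0, 0, 0],
    [0, 0, 0],
    [0, 0, 0],
    [0, 0, 0],
    [0, 0, 0],
  ],
  dp=[
    [0, 0, -0.004],
    [0, 0, -0.015],
    [0, 0, -0.03],
    [0, 0, -0.045],
    [0, 0, -0.06],
    [0, 0, -0.08],
    [0, 0, -0.1],
    [0, 0, -0.12],
    [0, 0, -0.13],
    [0, 0, -0.13],
    [0, 0, -0.13],
  ],
  claw=[0.006, 0.006, 0.006, 0.006, 0.006, 0.006, 0.006, 0.006, 0.006, 0.006, 0.006],
)

```text
t: 16.97
tcp_pos: [0.564, 0.356, 0.1139]
ee_rot: [3.141, 0.0, -2.911]
contact_force: [-0.1, -0.4, -3.1]
finger_gap: 0.136
```

Run:
```python
from h import *
s=r.sense();print(s['tcp_pos'],s['ee_rot'],s['contact_force'],s['finger_gap'])
im,d,c=grab('side'); cv2.imwrite('pics/s10.png',cv2.resize(im[60:210,220:420],None,fx=4,fy=4)); R,t=tool()
im,d,c=grab('wrist'); cv2.imwrite('pics/w10.png',im)
goto([0.6545,-0.0314,0.11],np.deg2rad(190.6))
o=mask(im,(6,150,120),(15,255,255))
for k in blobs(o,100)[:3]: print('orange',np.round(rect_world(c,k,t[2]+.03),4),k.reshape(-1,2).mean(0).round())
```

```text
[0.5640437  0.35596185 0.1138533 ] [ 3.14118310e+00  1.10028014e-04 -2.91097209e+00] [-0.13734693 -0.40727015 -3.13376961] 0.13630541786925637
dp [-0.0007 -0.3974  0.0023] dr [-0.0009 -0.0031  0.0457] | alt dr [ 4.7000e-03 -1.4000e-03 -3.0959e+00] rows>= 10.0
orange [ 0.5692  0.3557 53.2123 14.5137 13.6989] [321. 273.]
```

View pics/s10.png

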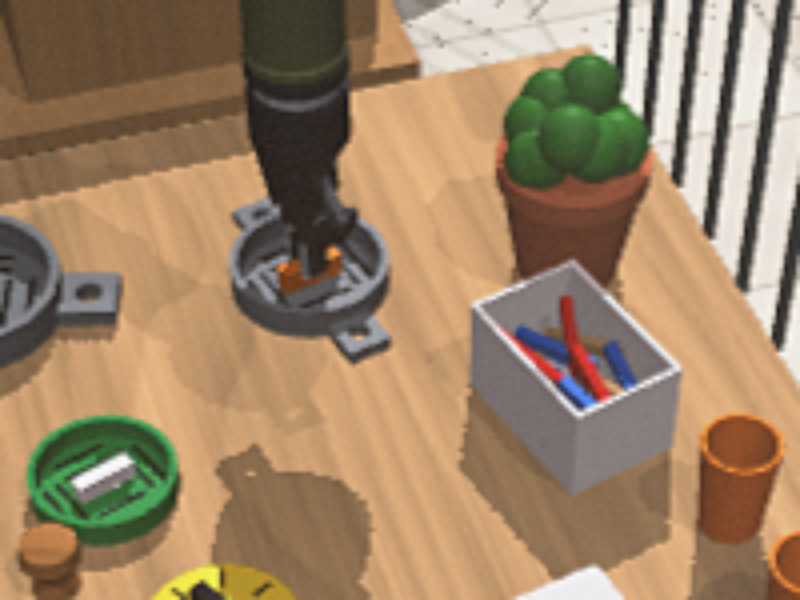

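View pics/w10.png

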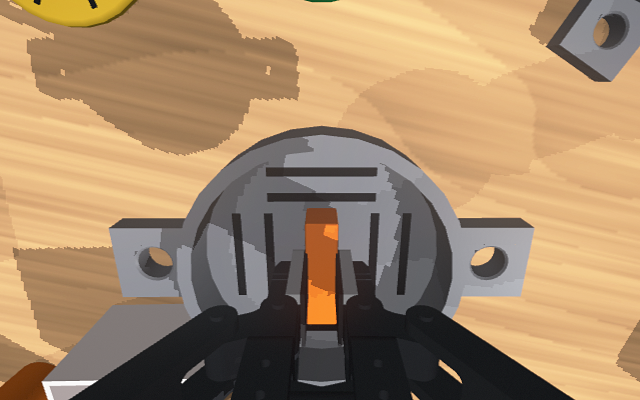

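>>> play_rows(
  dr=[
    [0, 0, 0],
    [0, 0, 0],
    [0, 0, 0.01],
    [0, 0, 0.02],
    [0, 0, 0.03],
    [0, -0.001, 0.04],
    [0, -0.002, 0.045],
    [0, -0.003, 0.0457],
    [0, -0.003, 0.0457],
    [0, -0.003, 0.0457],
    [0, -0.003, 0.0457],
    [0, -0.003, 0.0457],
  ],
  dp=[
    [0, -0.015, 0],
    [0, -0.045, 0],
    [0, -0.08, 0],
    [0, -0.12, 0],
    [0, -0.16, 0],
    [0, -0.2, 0],
    [0, -0.24, 0],
    [0, -0.28, 0],
    [0, -0.32, 0],
    [0, -0.355, 0],
    [-0.001, -0.385, 0],
    [-0.001, -0.397, 0],
  ],
  claw=[0.006, 0.006, 0.006, 0.006, 0.006, 0.006, 0.006, 0.006, 0.006, 0.006, 0.006, 0.006],
)

```text
t: 18.07
tcp_pos: [0.6539, -0.0403, 0.111]
ee_rot: [-3.136, -0.003, -2.965]
contact_force: [0.1, -1.0, -1.8]
finger_gap: 0.142
```

>>> play_rows(
  dr=[
    [0, 0, 0],
    [0, 0, 0],
    [0, 0, 0],
    [0, 0, 0],
  ],
  dp=[
    [0, 0, 0],
    [0, 0, 0],
    [0, 0, 0],
    [0, 0, 0],
  ],
  claw=[0.006, 0.006, 0.006, 0.006],
)

```text
t: 18.4
tcp_pos: [0.6534, -0.0375, 0.1106]
ee_rot: [-3.138, -0.003, -2.962]
contact_force: [-0.3, 0.4, -2.8]
finger_gap: 0.136
```

Run:
```python
from h import *
s=r.sense();print(s['tcp_pos'],s['ee_rot'],s['contact_force'],s['finger_gap'],s['qvel'].round(3))
im,d,c=grab('wrist'); cv2.imwrite('pics/w11.png',im)
goto([0.6545,-0.0314,0.065],np.deg2rad(190.6))
```

```text
[ 0.65341429 -0.03745192  0.1105746 ] [-3.13801332 -0.00330891 -2.96196081] [-0.26134139  0.39695867 -2.81218146] 0.135752846263878 [-0.01  -0.003 -0.005 -0.005  0.003 -0.002  0.   ]
dp [-0.0021  0.0058  0.0458] dr [-0.0038 -0.003  -0.0049] | alt dr [-0.0047  0.006   3.1367] rows>= 2.0
```

View pics/w11.png

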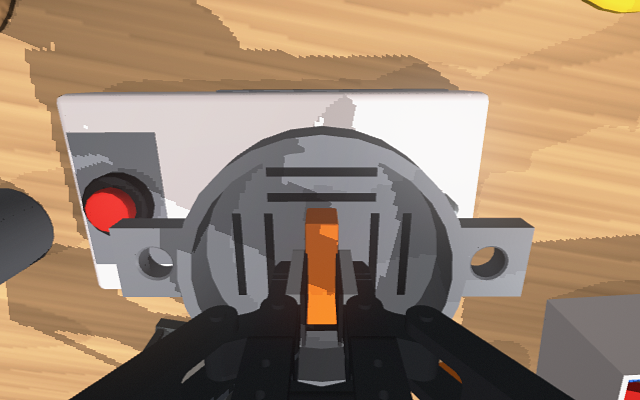

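>>> play_rows(
  dr=[
    [0, 0, 0],
    [-0.004, -0.003, -0.005],
    [-0.004, -0.003, -0.005],
    [-0.004, -0.003, -0.005],
    [-0.004, -0.003, -0.005],
    [-0.004, -0.003, -0.005],
    [-0.004, -0.003, -0.005],
    [-0.004, -0.003, -0.005],
  ],
  dp=[
    [-0.001, 0.003, 0],
    [-0.002, 0.006, 0.01],
    [-0.002, 0.006, 0.02],
    [-0.002, 0.006, 0.03],
    [-0.002, 0.006, 0.038],
    [-0.002, 0.006, 0.044],
    [-0.002, 0.006, 0.045],
    [-0.002, 0.006, 0.045],
  ],
  claw=[0.006, 0.006, 0.006, 0.006, 0.006, 0.006, 0.006, 0.006],
)

```text
t: 19.12
tcp_pos: [0.6539, -0.0316, 0.0648]
ee_rot: [3.141, -0.001, -2.957]
contact_force: [0.3, -0.4, -2.5]
finger_gap: 0.135
```

Run:
```python
from h import *
s=r.sense();print(s['tcp_pos'],s['ee_rot'],s['contact_force'],s['finger_gap'],s['qvel'].round(3))
im,d,c=grab('wrist'); cv2.imwrite('pics/w12.png',im)
cv2.imwrite('pics/w12a.png',cv2.resize(np.hstack([im[210:310,100:200],im[210:310,445:545]]),None,fx=4,fy=4,interpolation=cv2.INTER_CUBIC))
goto([0.6545,-0.0314,0.029],np.deg2rad(190.6))
```

```text
[ 0.65388914 -0.03155502  0.06482866] [ 3.14135495e+00 -1.40480718e-03 -2.95690839e+00] [ 0.29332576 -0.44494911 -2.53188807] 0.13547400606340618 [-0.001 -0.016  0.002 -0.018  0.002  0.005  0.001]
dp [-0.0001  0.0001  0.0366] dr [ 0.0001 -0.0002 -0.0002] | alt dr [-3.0000e-04 -1.0000e-04  3.1413e+00] rows>= 1.0
```

View pics/w12a.png

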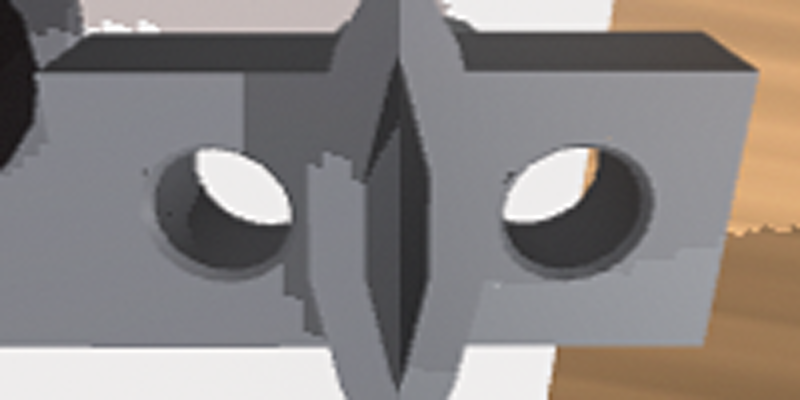

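Run:
```python
from h import *
im,d,c=grab('wrist'); R,t=tool(); X=cloud(c,d)
print('ear top z',np.nanmedian(X[285:292,130:190,2]),np.nanmedian(X[285:292,460:520,2]))
for z in (.089,.093,.097):
    P=ray(c,[(156.5,263),(489.5,263)],z)[:,:2]; v=P[1]-P[0]; print(z,P.mean(0),np.linalg.norm(v),np.degrees(np.arctan2(-v[0],v[1])))
```

```text
ear top z 0.09428989135893828 0.09407050245687076
0.089 [ 0.65721358 -0.03137948] 0.16070929377181453 10.620626609686202
0.093 [ 0.6550259  -0.03180871] 0.15649516918118753 10.620626609686196
0.097 [ 0.65283823 -0.03223795] 0.15228104459056052 10.620626609686191
```

>>> play_rows(
  dr=[
    [0, 0, 0],
    [0, 0, 0],
    [0, 0, 0],
    [0, 0, 0],
    [0, 0, 0],
    [0, 0, 0],
    [0, 0, 0],
    [0, 0, 0],
    [0, 0, 0],
  ],
  dp=[
    [0, 0.0004, 0.002],
    [0, 0.0004, 0.004],
    [0, 0.0004, 0.006],
    [0, 0.0004, 0.008],
    [0, 0.0004, 0.01],
    [0, 0.0004, 0.012],
    [0, 0.0004, 0.014],
    [0, 0.0004, 0.016],
    [0, 0.0004, 0.016],
  ],
  claw=[0.006, 0.006, 0.006, 0.006, 0.006, 0.006, 0.006, 0.006, 0.006],
)

```text
t: 19.97
tcp_pos: [0.6543, -0.0311, 0.0495]
ee_rot: [3.141, -0.0, -2.957]
contact_force: [-0.9, -0.1, -2.5]
finger_gap: 0.137
```

>>> play_rows(
  dr=[
    [0, 0, 0],
    [0, 0, 0],
    [0, 0, 0],
    [0, 0, 0],
    [0, 0, 0],
    [0, 0, 0],
    [0, 0, 0],
    [0, 0, 0],
    [0, 0, 0],
  ],
  dp=[
    [0, 0, 0.002],
    [0, 0, 0.004],
    [0, 0, 0.006],
    [0, 0, 0.008],
    [0, 0, 0.009],
    [0, 0, 0.01],
    [0, 0, 0.011],
    [0, 0, 0.012],
    [0, 0, 0.012],
  ],
  claw=[0.006, 0.006, 0.006, 0.006, 0.006, 0.006, 0.006, 0.006, 0.006],
)

```text
t: 20.72
tcp_pos: [0.6542, -0.0311, 0.0373]
ee_rot: [3.141, -0.0, -2.957]
contact_force: [-0.2, -0.1, -2.2]
finger_gap: 0.137
```

Sliding in freely: force is still just the carrier's weight.

>>> play_rows(
  dr=[
    [0, 0, 0],
    [0, 0, 0],
    [0, 0, 0],
    [0, 0, 0],
    [0, 0, 0],
    [0, 0, 0],
    [0, 0, 0],
    [0, 0, 0],
  ],
  dp=[
    [0, 0, 0.002],
    [0, 0, 0.004],
    [0, 0, 0.006],
    [0, 0, 0.007],
    [0, 0, 0.008],
    [0, 0, 0.009],
    [0, 0, 0.009],
    [0, 0, 0.009],
  ],
  claw=[0.006, 0.006, 0.006, 0.006, 0.006, 0.006, 0.006, 0.006],
)

```text
t: 21.38
tcp_pos: [0.6541, -0.0311, 0.0288]
ee_rot: [3.141, -0.001, -2.957]
contact_force: [-3.4, 0.1, 1.6]
finger_gap: 0.141
```

>>> play_rows(
  dr=[
    [0, 0, 0],
    [0, 0, 0],
    [0, 0, 0],
    [0, 0, 0],
    [0, 0, 0],
    [0, 0, 0],
    [0, 0, 0],
    [0, 0, 0],
    [0, 0, 0],
    [0, 0, 0],
    [0, 0, 0],
    [0, 0, 0],
  ],
  dp=[
    [0, 0, 0],
    [0, 0, 0],
    [0, 0, 0],
    [0, 0, 0],
    [0, 0, -0.01],
    [0, 0, -0.025],
    [0, 0, -0.045],
    [0, 0, -0.07],
    [0, 0, -0.1],
    [0, 0, -0.13],
    [0, 0, -0.16],
    [0, 0, -0.16],
  ],
  claw=[0.02, 0.03, 0.04, 0.04, 0.04, 0.04, 0.04, 0.04, 0.04, 0.04, 0.04, 0.04],
)

```text
t: 22.38
tcp_pos: [0.6582, -0.0315, 0.1974]
ee_rot: [-3.14, 0.012, -2.957]
contact_force: [1.6, 0.6, -0.0]
finger_gap: 0.47
```

>>> play_rows(
  dr=[
    [0, 0, 0],
    [0, 0, 0],
    [0, 0, 0],
  ],
  dp=[
    [0, 0, 0],
    [0, 0, 0],
    [0, 0, 0],
  ],
  claw=[0.04, 0.04, 0.04],
)

```text
t: 22.63
tcp_pos: [0.658, -0.0316, 0.1973]
ee_rot: [-3.14, 0.012, -2.957]
contact_force: [0.0, -0.1, -0.2]
finger_gap: 0.466
```

```bash
cat > m.py <<'E'
from h import *
# measure carrier + trays from wrist view
import sys
im,d,c=grab('wrist'); R,t=tool(); X=cloud(c,d)
cv2.imwrite(f'pics/{sys.argv[1]}.png',im); np.savez(f'{sys.argv[1]}.npz',im=im,d=d,Rw=c[1],o=c[2])
print('tcp',t,r.sense()['ee_rot'],r.sense()['qvel'].round(3).max())
E
python3 m.py w13
python3 - <<'E'
from h import *
z=np.load('w13.npz'); im=z['im']; c=(cams.camera_params('wrist'),z['Rw'],z['o']); X=cloud(c,z['d'])
o=mask(im,(6,150,120),(15,255,255))
for k in blobs(o,100)[:2]: print('orange',np.round(rect_world(c,k,.069),4),k.reshape(-1,2).mean(0).round())
u,v=proj(c,[.6545,-.0314,.07])[0].astype(int); print(u,v, X[v,u])
m=(abs(X[...,0]-.6545)<.075)&(abs(X[...,1]+.0314)<.075)&(X[...,2]>.06)
print(np.percentile(X[m][:,2],[5,50,95]))
E
```

```text
tcp [ 0.65762235 -0.0314764   0.19652866] [-3.14002967  0.01050387 -2.95703833] 0.011
orange [ 8.59400e-01  4.80000e-03  6.77189e+01  6.74255e+01 -7.92666e+01] [321. 357.]
orange [ 6.54600e-01 -3.26000e-02  4.90008e+01  1.35320e+01  1.06331e+01] [323. 169.]
323 170 [ 0.65469792 -0.03215578  0.06943788]
[0.07014771 0.28889905 0.31094675]
```

View pics/w13.png

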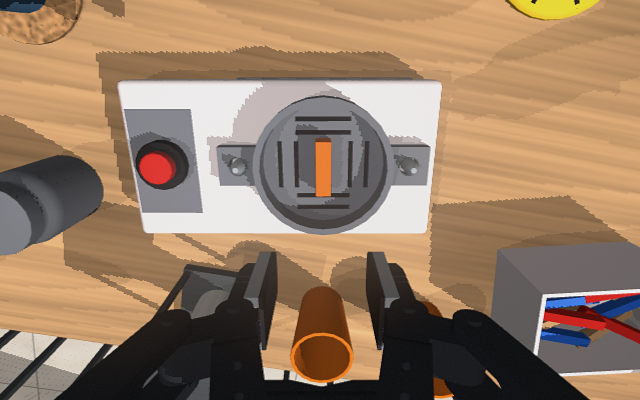

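Run:
```python
from h import *
goto([0.437,0.001,0.17],np.deg2rad(200))
```

```text
dp [0.2112 0.0724 0.0242] dr [-0.0024  0.0104 -0.1645] | alt dr [0.0154 0.0036 2.977 ] rows>= 6.0
```

>>> play_rows(
  dr=[
    [0, 0, -0.03],
    [0, 0.005, -0.07],
    [0, 0.01, -0.11],
    [-0.002, 0.01, -0.15],
    [-0.002, 0.01, -0.164],
    [-0.002, 0.01, -0.164],
    [-0.002, 0.01, -0.164],
    [-0.002, 0.01, -0.164],
    [-0.002, 0.01, -0.164],
    [-0.002, 0.01, -0.164],
  ],
  dp=[
    [0.02, 0.007, 0],
    [0.055, 0.018, 0],
    [0.09, 0.03, 0],
    [0.125, 0.042, 0.01],
    [0.16, 0.055, 0.015],
    [0.19, 0.065, 0.02],
    [0.205, 0.07, 0.024],
    [0.211, 0.072, 0.024],
    [0.211, 0.072, 0.024],
    [0.211, 0.072, 0.024],
  ],
  claw=[0.04, 0.04, 0.04, 0.04, 0.04, 0.04, 0.04, 0.04, 0.04, 0.04],
)

```text
t: 23.52
tcp_pos: [0.438, 0.0004, 0.1703]
ee_rot: [-3.141, 0.001, -2.793]
contact_force: [0.6, -0.4, 0.5]
finger_gap: 0.47
```

```bash
cat > tray.py <<'E'
# python3 tray.py name : list white bars seen by wrist cam at z=.022 and dp/dr to grasp nearest one
import sys
from h import *
im,d,c=grab('wrist'); R,t=tool(); cv2.imwrite(f'pics/{sys.argv[1]}.png',im)
print('tcp',t,r.sense()['ee_rot'],'qv',abs(r.sense()['qvel']).max().round(3))
best=None
for k in blobs(mask(im,(0,0,140),(180,50,255)),60):
    x=rect_world(c,k,.022)
    if abs(x[2]-49)<8 and abs(x[3]-13)<5:
        print('bar',np.round(x,4),k.reshape(-1,2).mean(0).round())
        dd=np.hypot(x[0]-t[0],x[1]-t[1])
        if best is None or dd<best[0]: best=(dd,x)
g=mask(im,(50,100,30),(78,255,255))
for k in blobs(g,1500,9):
    e=circ_world(c,cv2.convexHull(k),.024); print('green',np.round(e[0],1),np.round(e[1],1))
if best: goto([best[1][0],best[1][1],-0.016],np.deg2rad(best[1][4]))
E
python3 tray.py w14
```

```text
tcp [4.38456997e-01 3.70544298e-04 1.70436037e-01] [-3.14063505e+00  1.06038771e-03 -2.79339608e+00] qv 0.013
bar [ 0.4344 -0.141  53.8945 16.4361 76.7655] [175. 113.]
bar [4.39000e-01 1.30000e-03 4.95862e+01 1.42237e+01 1.69978e+01] [323. 170.]
green [ 433.  -141.3] [119.  124.1]
green [438.9   1.1] [118.9 120.1]
green [ 412.3 -255.6] [ 55.8 100.9]
green [374.8 304.7] [118.6 147.8]
dp [-0.0006  0.0008  0.1864] dr [-1.7000e-03 -1.4000e-03 -3.0901e+00] | alt dr [-0.0009  0.0011  0.0515] rows>= 5.0
```

View pics/w14.png

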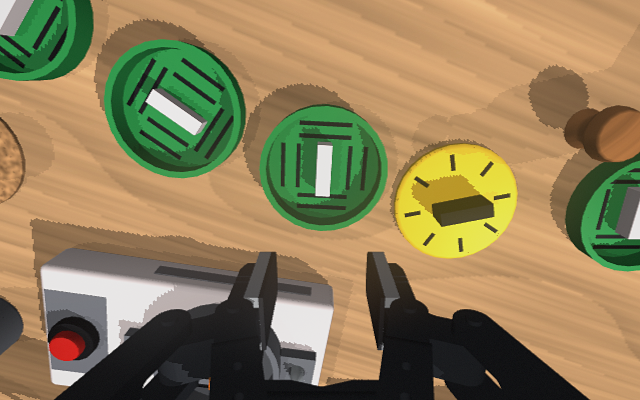

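>>> play_rows(
  dr=[
    [0, 0, 0.02],
    [0, 0, 0.05],
    [0, 0, 0.051],
    [0, 0, 0.051],
    [0, 0, 0.051],
    [0, 0, 0.051],
    [0, 0, 0.051],
    [0, 0, 0.051],
    [0, 0, 0.051],
    [0, 0, 0.051],
    [0, 0, 0.051],
    [0, 0, 0.051],
  ],
  dp=[
    [0, 0.001, 0.015],
    [-0.001, 0.001, 0.035],
    [-0.001, 0.001, 0.06],
    [-0.001, 0.001, 0.085],
    [-0.001, 0.001, 0.11],
    [-0.001, 0.001, 0.13],
    [-0.001, 0.001, 0.148],
    [-0.001, 0.001, 0.162],
    [-0.001, 0.001, 0.173],
    [-0.001, 0.001, 0.18],
    [-0.001, 0.001, 0.185],
    [-0.001, 0.001, 0.186],
  ],
  claw=[0.04, 0.04, 0.04, 0.04, 0.04, 0.04, 0.04, 0.04, 0.04, 0.04, 0.04, 0.04],
)

```text
t: 24.57
tcp_pos: [0.4395, 0.0013, -0.0163]
ee_rot: [-3.141, -0.0, -2.845]
contact_force: [-1.1, 0.0, 0.2]
finger_gap: 0.471
```

>>> play_rows(
  dr=[
    [0, 0, 0],
    [0, 0, 0],
    [0, 0, 0],
    [0, 0, 0],
    [0, 0, 0],
    [0, 0, 0],
  ],
  dp=[
    [0, 0, 0],
    [0, 0, 0],
    [0, 0, 0],
    [0, 0, 0],
    [0, 0, 0],
    [0, 0, 0],
  ],
  claw=[0.03, 0.02, 0.01, 0.006, 0.006, 0.006],
)

```text
t: 25.07
tcp_pos: [0.4403, 0.0013, -0.0155]
ee_rot: [-3.14, 0.002, -2.845]
contact_force: [-0.8, -0.2, 5.8]
finger_gap: 0.133
```

>>> play_rows(
  dr=[
    [0, 0, 0],
    [0, 0, 0],
    [0, 0, 0],
    [0, 0, 0],
    [0, 0, 0],
    [0, 0, 0],
    [0, 0, 0],
    [0, 0, 0],
    [0, 0, 0],
  ],
  dp=[
    [0, 0, -0.004],
    [0, 0, -0.015],
    [0, 0, -0.03],
    [0, 0, -0.05],
    [0, 0, -0.07],
    [0, 0, -0.09],
    [0, 0, -0.11],
    [0, 0, -0.125],
    [0, 0, -0.125],
  ],
  claw=[0.006, 0.006, 0.006, 0.006, 0.006, 0.006, 0.006, 0.006, 0.006],
)

```text
t: 25.82
tcp_pos: [0.4422, 0.0017, 0.1125]
ee_rot: [-3.139, 0.007, -2.845]
contact_force: [0.3, 0.1, -0.6]
finger_gap: 0.13
```

Run:
```python
from h import *
print(r.sense()['contact_force'],r.sense()['finger_gap'],r.sense()['tcp_pos'])
goto([0.655,-0.0316,0.10],np.deg2rad(190.6))
```

```text
[ 0.29096257  0.07645613 -0.63741014] 0.13011439800824517 [0.44223827 0.00165655 0.11253903]
dp [-0.1936 -0.094   0.0141] dr [-0.0017  0.0074  0.1118] | alt dr [-1.1200e-02 -2.6000e-03 -3.0297e+00] rows>= 6.0
```

>>> play_rows(
  dr=[
    [0, 0, 0.01],
    [0, 0.002, 0.03],
    [0, 0.005, 0.06],
    [0, 0.007, 0.09],
    [-0.002, 0.007, 0.11],
    [-0.002, 0.007, 0.112],
    [-0.002, 0.007, 0.112],
    [-0.002, 0.007, 0.112],
    [-0.002, 0.007, 0.112],
    [-0.002, 0.007, 0.112],
    [-0.002, 0.007, 0.112],
  ],
  dp=[
    [-0.01, -0.005, 0],
    [-0.03, -0.015, 0],
    [-0.06, -0.03, 0],
    [-0.09, -0.044, 0],
    [-0.12, -0.059, 0],
    [-0.15, -0.073, 0],
    [-0.172, -0.084, 0.004],
    [-0.187, -0.091, 0.01],
    [-0.194, -0.094, 0.014],
    [-0.194, -0.094, 0.014],
    [-0.194, -0.094, 0.014],
  ],
  claw=[0.006, 0.006, 0.006, 0.006, 0.006, 0.006, 0.006, 0.006, 0.006, 0.006, 0.006],
)

```text
t: 26.73
tcp_pos: [0.6538, -0.0314, 0.0986]
ee_rot: [3.141, -0.003, -2.957]
contact_force: [0.3, -0.9, -0.6]
finger_gap: 0.134
```

```bash
python3 m.py w15
python3 - <<'E'
from h import *
goto([0.655,-0.0316,0.057],np.deg2rad(190.6))
E
```

```text
tcp [ 0.65388968 -0.03124434  0.09939522] [ 3.14069388e+00 -1.79324739e-03 -2.95660383e+00] 0.001
dp [-0.0011 -0.0006  0.0424] dr [ 0.0009 -0.0018 -0.    ] | alt dr [-2.8000e-03 -1.4000e-03  3.1416e+00] rows>= 2.0
```

View pics/w15.png

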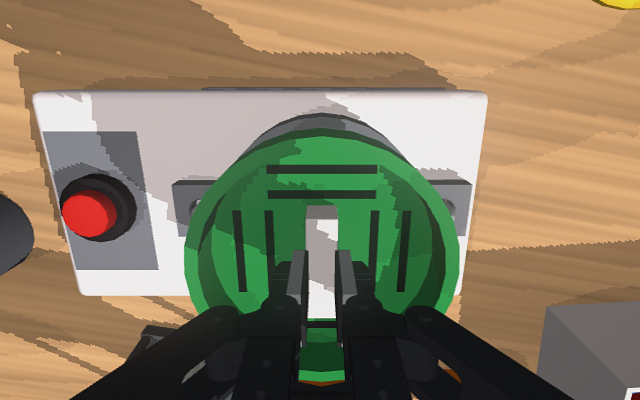

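Good alignment. Lower, release, and rise.

>>> play_rows(
  dr=[
    [0, 0, 0],
    [0, -0.002, 0],
    [0, -0.002, 0],
    [0, -0.002, 0],
    [0, -0.002, 0],
    [0, -0.002, 0],
    [0, -0.002, 0],
    [0, -0.002, 0],
    [0, -0.002, 0],
  ],
  dp=[
    [-0.001, 0, 0.006],
    [-0.001, 0, 0.014],
    [-0.001, 0, 0.022],
    [-0.001, 0, 0.03],
    [-0.001, 0, 0.036],
    [-0.001, 0, 0.04],
    [-0.001, 0, 0.043],
    [-0.001, 0, 0.044],
    [-0.001, 0, 0.044],
  ],
  claw=[0.006, 0.006, 0.006, 0.006, 0.006, 0.006, 0.006, 0.006, 0.006],
)

```text
t: 27.53
tcp_pos: [0.655, -0.031, 0.0556]
ee_rot: [3.141, 0.0, -2.957]
contact_force: [-0.4, 0.6, -0.8]
finger_gap: 0.133
```

>>> play_rows(
  dr=[
    [0, 0, 0],
    [0, 0, 0],
    [0, 0, 0],
    [0, 0, 0],
    [0, 0, 0],
    [0, 0, 0],
    [0, 0, 0],
    [0, 0, 0],
    [0, 0, 0],
    [0, 0, 0],
    [0, 0, 0],
    [0, 0, 0],
  ],
  dp=[
    [0, 0, 0.001],
    [0, 0, 0.001],
    [0, 0, 0.001],
    [0, 0, 0.001],
    [0, 0, 0.001],
    [0, 0, -0.012],
    [0, 0, -0.03],
    [0, 0, -0.055],
    [0, 0, -0.085],
    [0, 0, -0.115],
    [0, 0, -0.13],
    [0, 0, -0.13],
  ],
  claw=[0.006, 0.02, 0.03, 0.04, 0.04, 0.04, 0.04, 0.04, 0.04, 0.04, 0.04, 0.04],
)

```text
t: 28.53
tcp_pos: [0.6579, -0.0315, 0.192]
ee_rot: [-3.141, 0.01, -2.957]
contact_force: [0.7, -0.3, -0.0]
finger_gap: 0.471
```

```bash
cat > st.py <<'E'
# python3 st.py name ztop(bar top) : check white bar on the stack
import sys
from h import *
im,d,c=grab('wrist'); R,t=tool(); cv2.imwrite(f'pics/{sys.argv[1]}.png',im); X=cloud(c,d)
z=float(sys.argv[2]); print('tcp',t)
for k in blobs(mask(im,(0,0,140),(180,50,255)),60):
    x=rect_world(c,k,z)
    if abs(x[2]-49)<8 and abs(x[3]-13)<5 and np.hypot(x[0]-.6545,x[1]+.0318)<.05: 
        u,v=k.reshape(-1,2).mean(0).astype(int); print('bar',np.round(x,4),'z',X[v,u,2].round(4))
u,v=proj(c,[.6545,-.0318,z])[0].astype(int); W=X[max(v-130,0):v+130,max(u-130,0):u+130].reshape(-1,3)
rr=np.hypot(W[:,0]-.6545,W[:,1]+.0318); m=(rr<.064)&(rr>.05)&(abs(W[:,2]-z-.002)<.012)
Q=W[m]; Q=Q[Q[:,2]>np.median(Q[:,2])-.004]; A=np.c_[Q[:,:2]-Q[:,:2].mean(0),np.ones(len(Q))]; s=np.linalg.lstsq(A,Q[:,2],rcond=None)[0]; print('rim plane tilt',s[:2].round(3),'z',s[2].round(4),len(Q))
E
python3 st.py w16 .093
python3 - <<'E'
from h import *
goto([0.434,-0.141,0.17],np.deg2rad(76.5))
print(r.sense()['joint_pos'])
E
```

```text
tcp [ 0.65659152 -0.03140755  0.18918973]
bar [ 6.54500e-01 -3.25000e-02  4.92384e+01  1.40112e+01  1.06169e+01] z 0.0936
rim plane tilt [-0.003 -0.001] z 0.095 3710
dp [ 0.2391 -0.0668  0.0177] dr [0.0061 0.004  1.9912] | alt dr [-0.0036  0.0054 -1.1504] rows>= 6.0
[-0.19008529  0.3368113   0.25505094  1.4603196  -0.08696874  1.34937558
  1.82544159]
```

View pics/w16.png

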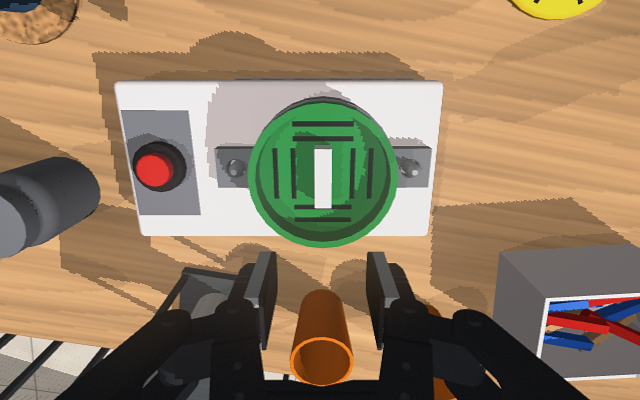

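>>> play_rows(
  dr=[
    [0, 0, 0.08],
    [0, 0, 0.19],
    [0, 0, 0.3],
    [0, 0, 0.41],
    [0, 0, 0.52],
    [0, 0, 0.64],
    [0, 0, 0.75],
    [0, 0, 0.86],
    [0, 0, 0.97],
    [0, 0, 1.08],
    [0, 0, 1.19],
    [0, 0, 1.3],
  ],
  dp=[
    [0.01, -0.003, 0],
    [0.03, -0.008, 0],
    [0.05, -0.014, 0],
    [0.075, -0.021, 0],
    [0.1, -0.028, 0],
    [0.125, -0.035, 0],
    [0.15, -0.042, 0.005],
    [0.175, -0.049, 0.01],
    [0.2, -0.056, 0.015],
    [0.22, -0.062, 0.018],
    [0.235, -0.066, 0.018],
    [0.239, -0.067, 0.018],
  ],
  claw=[0.04, 0.04, 0.04, 0.04, 0.04, 0.04, 0.04, 0.04, 0.04, 0.04, 0.04, 0.04],
)

```text
t: 29.58
tcp_pos: [0.4307, -0.1424, 0.1684]
ee_rot: [3.138, -0.0, 2.018]
contact_force: [-0.3, 0.0, -0.7]
finger_gap: 0.471
```

Run:
```python
from h import *
goto([0.434,-0.141,0.17],np.deg2rad(76.5))
```

```text
dp [-0.0002  0.0035 -0.0016] dr [ 0.0032 -0.0015  0.6831] | alt dr [ 1.9000e-03  4.1000e-03 -2.4585e+00] rows>= 1.0
```

>>> play_rows(
  dr=[
    [0, 0, 0.11],
    [0, 0, 0.22],
    [0, 0, 0.33],
    [0, 0, 0.44],
    [0, 0, 0.55],
    [0.003, 0, 0.64],
    [0.003, -0.001, 0.683],
    [0.003, -0.001, 0.683],
    [0.003, -0.001, 0.683],
    [0.003, -0.001, 0.683],
  ],
  dp=[
    [0, 0.003, 0],
    [0, 0.003, 0],
    [0, 0.003, 0],
    [0, 0.003, 0],
    [0, 0.003, 0],
    [0, 0.003, 0],
    [0, 0.003, 0],
    [0, 0.003, 0],
    [0, 0.003, 0],
    [0, 0.003, 0],
  ],
  claw=[0.04, 0.04, 0.04, 0.04, 0.04, 0.04, 0.04, 0.04, 0.04, 0.04],
)

```text
t: 30.42
tcp_pos: [0.433, -0.141, 0.1679]
ee_rot: [-3.141, -0.0, 1.336]
contact_force: [0.4, 1.3, 0.3]
finger_gap: 0.465
```

```bash
python3 tray.py w17
```

```text
tcp [ 0.43312191 -0.14103774  0.16802317] [-3.14091431e+00 -4.79663351e-04  1.33624352e+00] qv 0.005
bar [ 0.4345 -0.1412 52.2741 14.2748 73.0736] [323. 168.]
green [ 434.1 -142.4] [118.8 120.5]
green [ 397.3 -287.5] [122.  131.2]
green [673.1 -66.9] [ 52.8 109.6]
dp [1.00e-04 1.50e-03 1.84e-01] dr [-0.0007 -0.0005  0.0609] | alt dr [ 7.0000e-04 -1.1000e-03 -3.0807e+00] rows>= 5.0
```

View pics/w17.png

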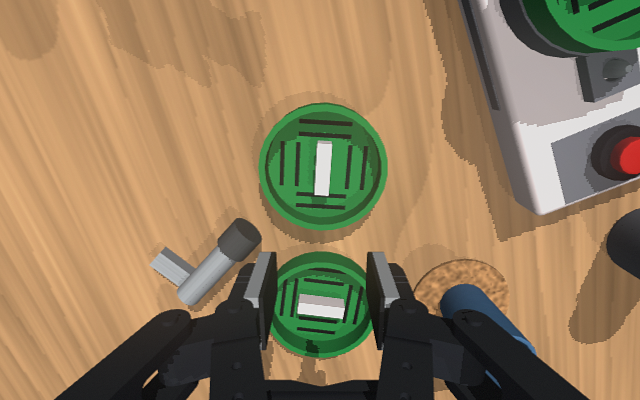

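>>> play_rows(
  dr=[
    [0, 0, 0.02],
    [0, 0, 0.05],
    [0, 0, 0.06],
    [0, 0, 0.06],
    [0, 0, 0.06],
    [0, 0, 0.06],
    [0, 0, 0.06],
    [0, 0, 0.06],
    [0, 0, 0.06],
    [0, 0, 0.06],
    [0, 0, 0.06],
    [0, 0, 0.06],
  ],
  dp=[
    [0, 0.001, 0.015],
    [-0.001, 0.001, 0.035],
    [-0.001, 0.001, 0.06],
    [-0.001, 0.001, 0.085],
    [-0.001, 0.001, 0.11],
    [-0.001, 0.001, 0.13],
    [-0.001, 0.001, 0.146],
    [-0.001, 0.001, 0.16],
    [-0.001, 0.001, 0.171],
    [-0.001, 0.001, 0.178],
    [-0.001, 0.001, 0.183],
    [-0.001, 0.001, 0.184],
  ],
  claw=[0.04, 0.04, 0.04, 0.04, 0.04, 0.04, 0.04, 0.04, 0.04, 0.04, 0.04, 0.04],
)

```text
t: 31.47
tcp_pos: [0.4333, -0.142, -0.0166]
ee_rot: [-3.14, -0.0, 1.277]
contact_force: [0.1, 0.8, 0.3]
finger_gap: 0.467
```

>>> play_rows(
  dr=[
    [0, 0, 0],
    [0, 0, 0],
    [0, 0, 0],
    [0, 0, 0],
    [0, 0, 0],
    [0, 0, 0],
  ],
  dp=[
    [0, 0, 0],
    [0, 0, 0],
    [0, 0, 0],
    [0, 0, 0],
    [0, 0, 0],
    [0, 0, 0],
  ],
  claw=[0.03, 0.02, 0.01, 0.006, 0.006, 0.006],
)

```text
t: 31.97
tcp_pos: [0.434, -0.1421, -0.0158]
ee_rot: [-3.141, -0.001, 1.277]
contact_force: [-1.5, 0.2, 5.8]
finger_gap: 0.138
```

>>> play_rows(
  dr=[
    [0, 0, 0],
    [0, 0, 0],
    [0, 0, 0],
    [0, 0, 0],
    [0, 0, 0],
    [0, 0, 0],
    [0, 0, 0],
    [0, 0, 0],
    [0, 0, 0],
    [0, 0, 0],
  ],
  dp=[
    [0, 0, -0.004],
    [0, 0, -0.015],
    [0, 0, -0.03],
    [0, 0, -0.05],
    [0, 0, -0.07],
    [0, 0, -0.09],
    [0, 0, -0.11],
    [0, 0, -0.13],
    [0, 0, -0.14],
    [0, 0, -0.14],
  ],
  claw=[0.006, 0.006, 0.006, 0.006, 0.006, 0.006, 0.006, 0.006, 0.006, 0.006],
)

```text
t: 32.8
tcp_pos: [0.4357, -0.1426, 0.1264]
ee_rot: [3.138, -0.002, 1.277]
contact_force: [1.1, -0.0, -1.1]
finger_gap: 0.13
```

Run:
```python
from h import *
print(r.sense()['contact_force'],r.sense()['finger_gap'],r.sense()['tcp_pos'])
goto([0.655,-0.0316,0.125],np.deg2rad(73))
```

```text
[ 1.09394195 -0.03494604 -1.05996246] 0.1302490196785105 [ 0.43571757 -0.14260573  0.12644607]
dp [0.1698 0.1777 0.0024] dr [ 0.004  -0.0015  0.0025] | alt dr [ 2.4000e-03  6.3000e-03 -3.1391e+00] rows>= 6.0
```

>>> play_rows(
  dr=[
    [0, 0, 0],
    [0, 0, 0],
    [0.004, 0, 0],
    [0.004, 0, 0],
    [0.004, 0, 0],
    [0.004, 0, 0],
    [0.004, 0, 0],
    [0.004, 0, 0],
    [0.004, 0, 0],
    [0.004, 0, 0],
    [0.004, 0, 0],
    [0.004, 0, 0],
  ],
  dp=[
    [0.008, 0.008, 0],
    [0.025, 0.026, 0],
    [0.047, 0.05, 0],
    [0.07, 0.073, 0],
    [0.093, 0.097, 0],
    [0.115, 0.12, 0],
    [0.135, 0.141, 0],
    [0.152, 0.159, 0],
    [0.164, 0.172, 0],
    [0.17, 0.178, 0.002],
    [0.17, 0.178, 0.002],
    [0.17, 0.178, 0.002],
  ],
  claw=[0.006, 0.006, 0.006, 0.006, 0.006, 0.006, 0.006, 0.006, 0.006, 0.006, 0.006, 0.006],
)

```text
t: 33.8
tcp_pos: [0.6542, -0.0316, 0.1235]
ee_rot: [-3.139, 0.0, 1.277]
contact_force: [-1.0, -0.7, -1.5]
finger_gap: 0.136
```

Run:
```python
from h import *
print(r.sense()['tcp_pos'])
goto([0.655,-0.0316,0.079],np.deg2rad(73))
```

```text
[ 0.65420349 -0.03163096  0.12347022]
dp [0.0003 0.0009 0.0445] dr [-0.0031  0.0001  0.0027] | alt dr [-1.0000e-04 -4.8000e-03 -3.1389e+00] rows>= 2.0
```

>>> play_rows(
  dr=[
    [0, 0, 0],
    [-0.003, 0, 0],
    [-0.003, 0, 0],
    [-0.003, 0, 0],
    [-0.003, 0, 0],
    [-0.003, 0, 0],
    [-0.003, 0, 0],
    [-0.003, 0, 0],
    [-0.003, 0, 0],
  ],
  dp=[
    [0, 0.001, 0.006],
    [0, 0.001, 0.014],
    [0, 0.001, 0.022],
    [0, 0.001, 0.03],
    [0, 0.001, 0.036],
    [0, 0.001, 0.04],
    [0, 0.001, 0.043],
    [0, 0.001, 0.045],
    [0, 0.001, 0.045],
  ],
  claw=[0.006, 0.006, 0.006, 0.006, 0.006, 0.006, 0.006, 0.006, 0.006],
)

```text
t: 34.55
tcp_pos: [0.655, -0.032, 0.0793]
ee_rot: [3.142, -0.0, 1.277]
contact_force: [-2.7, -0.1, 2.7]
finger_gap: 0.137
```

>>> play_rows(
  dr=[
    [0, 0, 0],
    [0, 0, 0],
    [0, 0, 0],
    [0, 0, 0],
    [0, 0, 0],
    [0, 0, 0],
    [0, 0, 0],
    [0, 0, 0],
    [0, 0, 0],
    [0, 0, 0],
    [0, 0, 0],
    [0, 0, 0],
  ],
  dp=[
    [0, 0, 0.001],
    [0, 0, 0.001],
    [0, 0, 0.001],
    [0, 0, 0.001],
    [0, 0, 0.001],
    [0, 0, -0.012],
    [0, 0, -0.03],
    [0, 0, -0.055],
    [0, 0, -0.085],
    [0, 0, -0.115],
    [0, 0, -0.13],
    [0, 0, -0.13],
  ],
  claw=[0.006, 0.02, 0.03, 0.04, 0.04, 0.04, 0.04, 0.04, 0.04, 0.04, 0.04, 0.04],
)

```text
t: 35.55
tcp_pos: [0.6579, -0.0323, 0.2156]
ee_rot: [3.133, -0.003, 1.277]
contact_force: [0.7, -0.2, 0.6]
finger_gap: 0.464
```

```bash
python3 st.py w18 .117
python3 - <<'E'
from h import *
goto([0.395,-0.290,0.17],np.deg2rad(-13.4)); print(r.sense()['joint_pos'])
E
```

```text
tcp [ 0.65663914 -0.03221443  0.21282413]
bar [ 6.55700e-01 -3.05000e-02  5.17961e+01  1.36528e+01  7.33446e+01] z 0.1168
rim plane tilt [0.002 0.004] z 0.119 3694
dp [-0.3227 -0.1758  0.0413] dr [ 0.0029 -0.0056  1.5104] | alt dr [ 0.0057  0.0029 -1.6312] rows>= 9.0
[-0.22351761  0.32945151  0.30090742  1.42696562 -0.09817525  1.39410892
 -0.21543471]
```

View pics/w18.png

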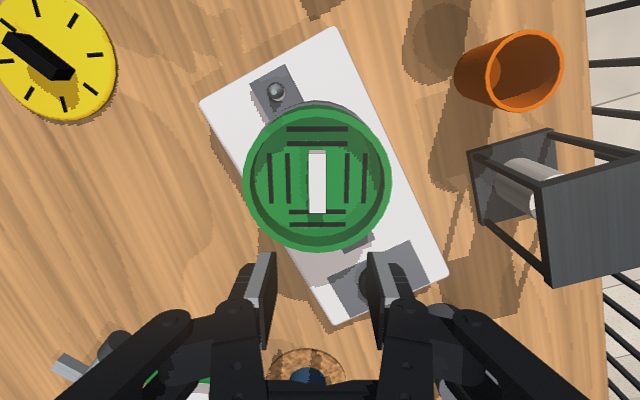

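>>> play_rows(
  dr=[
    [0, 0, -0.08],
    [0, 0, -0.19],
    [0, 0, -0.3],
    [0, 0, -0.41],
    [0, 0, -0.52],
    [0, 0, -0.64],
    [0, 0, -0.75],
    [0, 0, -0.86],
    [0, 0, -0.97],
    [0, 0, -1.08],
    [0, 0, -1.19],
    [0, 0, -1.3],
  ],
  dp=[
    [-0.015, -0.008, 0],
    [-0.04, -0.022, 0],
    [-0.07, -0.038, 0],
    [-0.1, -0.054, 0],
    [-0.13, -0.071, 0],
    [-0.16, -0.087, 0],
    [-0.19, -0.103, 0.005],
    [-0.225, -0.122, 0.01],
    [-0.26, -0.141, 0.02],
    [-0.29, -0.158, 0.03],
    [-0.312, -0.17, 0.04],
    [-0.322, -0.176, 0.041],
  ],
  claw=[0.04, 0.04, 0.04, 0.04, 0.04, 0.04, 0.04, 0.04, 0.04, 0.04, 0.04, 0.04],
)

```text
t: 36.6
tcp_pos: [0.3899, -0.2914, 0.1675]
ee_rot: [3.139, -0.0, 2.576]
contact_force: [-0.5, 1.2, -1.0]
finger_gap: 0.471
```

Run:
```python
from h import *
goto([0.395,-0.290,0.17],np.deg2rad(-13.4)); print(r.sense()['joint_pos'])
```

```text
dp [-0.0035  0.0039 -0.0025] dr [ 3.0000e-04 -3.0000e-03  2.8103e+00] | alt dr [ 2.100e-03  2.000e-04 -3.313e-01] rows>= 1.0
[ 0.13173894 -0.02232387  0.45422175  1.90086961  0.00808484  1.26094659
  1.58902931]
```

>>> play_rows(
  dr=[
    [0, 0, -0.11],
    [0, 0, -0.22],
    [0, 0, -0.31],
    [0.002, 0, -0.331],
    [0.002, 0, -0.331],
    [0.002, 0, -0.331],
    [0.002, 0, -0.331],
  ],
  dp=[
    [-0.003, 0.004, 0],
    [-0.003, 0.004, 0],
    [-0.003, 0.004, 0],
    [-0.003, 0.004, 0],
    [-0.003, 0.004, 0],
    [-0.003, 0.004, 0],
    [-0.003, 0.004, 0],
  ],
  claw=[0.04, 0.04, 0.04, 0.04, 0.04, 0.04, 0.04],
)

```text
t: 37.18
tcp_pos: [0.3945, -0.2894, 0.1673]
ee_rot: [3.141, -0.0, 2.906]
contact_force: [-0.2, 0.2, -0.4]
finger_gap: 0.469
```

```bash
python3 tray.py w19
```

```text
tcp [ 0.39455541 -0.28949368  0.16734473] [ 3.14152061e+00 -1.35439911e-04  2.90636596e+00] qv 0.007
bar [  0.3959  -0.2924  49.655   14.0417 -21.4367] [320. 171.]
green [ 395.8 -292.6] [119.  119.8]
green [699.9  -7.8] [ 95.6 119.7]
dp [-0.002  -0.0025  0.1833] dr [ 2.0000e-04  1.0000e-04 -3.0027e+00] | alt dr [ 1.000e-04 -1.000e-04  1.389e-01] rows>= 5.0
```

View pics/w19.png

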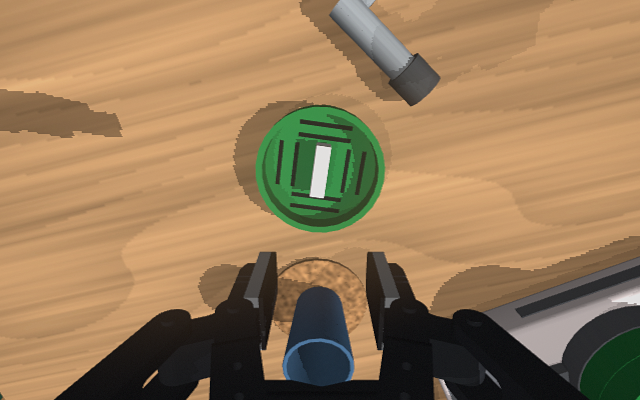

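>>> play_rows(
  dr=[
    [0, 0, 0.05],
    [0, 0, 0.1],
    [0, 0, 0.139],
    [0, 0, 0.139],
    [0, 0, 0.139],
    [0, 0, 0.139],
    [0, 0, 0.139],
    [0, 0, 0.139],
    [0, 0, 0.139],
    [0, 0, 0.139],
    [0, 0, 0.139],
    [0, 0, 0.139],
  ],
  dp=[
    [-0.001, -0.001, 0.015],
    [-0.002, -0.0025, 0.035],
    [-0.002, -0.0025, 0.06],
    [-0.002, -0.0025, 0.085],
    [-0.002, -0.0025, 0.11],
    [-0.002, -0.0025, 0.13],
    [-0.002, -0.0025, 0.146],
    [-0.002, -0.0025, 0.16],
    [-0.002, -0.0025, 0.171],
    [-0.002, -0.0025, 0.178],
    [-0.002, -0.0025, 0.182],
    [-0.002, -0.0025, 0.183],
  ],
  claw=[0.04, 0.04, 0.04, 0.04, 0.04, 0.04, 0.04, 0.04, 0.04, 0.04, 0.04, 0.04],
)

```text
t: 38.23
tcp_pos: [0.3958, -0.2923, -0.016]
ee_rot: [3.142, -0.001, 2.767]
contact_force: [-1.0, -0.9, -0.1]
finger_gap: 0.469
```

>>> play_rows(
  dr=[
    [0, 0, 0],
    [0, 0, 0],
    [0, 0, 0],
    [0, 0, 0],
    [0, 0, 0],
    [0, 0, 0],
  ],
  dp=[
    [0, 0, 0],
    [0, 0, 0],
    [0, 0, 0],
    [0, 0, 0],
    [0, 0, 0],
    [0, 0, 0],
  ],
  claw=[0.03, 0.02, 0.01, 0.006, 0.006, 0.006],
)

```text
t: 38.73
tcp_pos: [0.3965, -0.2926, -0.0151]
ee_rot: [3.141, 0.001, 2.767]
contact_force: [-0.6, 1.1, 5.6]
finger_gap: 0.135
```

>>> play_rows(
  dr=[
    [0, 0, 0],
    [0, 0, 0],
    [0, 0, 0],
    [0, 0, 0],
    [0, 0, 0],
    [0, 0, 0],
    [0, 0, 0],
    [0, 0, 0],
    [0, 0, 0],
    [0, 0, 0],
    [0, 0, 0],
  ],
  dp=[
    [0, 0, -0.004],
    [0, 0, -0.015],
    [0, 0, -0.03],
    [0, 0, -0.05],
    [0, 0, -0.07],
    [0, 0, -0.09],
    [0, 0, -0.11],
    [0, 0, -0.135],
    [0, 0, -0.155],
    [0, 0, -0.165],
    [0, 0, -0.165],
  ],
  claw=[0.006, 0.006, 0.006, 0.006, 0.006, 0.006, 0.006, 0.006, 0.006, 0.006, 0.006],
)

```text
t: 39.65
tcp_pos: [0.3978, -0.2936, 0.1528]
ee_rot: [3.142, 0.006, 2.767]
contact_force: [-0.1, -0.3, -1.1]
finger_gap: 0.129
```

Run:
```python
from h import *
print(r.sense()['contact_force'],r.sense()['finger_gap'],r.sense()['tcp_pos'])
goto([0.655,-0.0316,0.15],np.deg2rad(158.6))
```

```text
[-0.14633723 -0.2836625  -1.07571922] 0.1288747241421762 [ 0.39775986 -0.29360807  0.15276586]
dp [-0.1435  0.338   0.0036] dr [ 0.      0.006  -0.0011] | alt dr [ 9.4000e-03 -1.0000e-04  3.1405e+00] rows>= 9.0
```

>>> play_rows(
  dr=[
    [0, 0, 0],
    [0, 0.002, 0],
    [0, 0.005, 0],
    [0, 0.006, 0],
    [0, 0.006, 0],
    [0, 0.006, 0],
    [0, 0.006, 0],
    [0, 0.006, 0],
    [0, 0.006, 0],
    [0, 0.006, 0],
    [0, 0.006, 0],
    [0, 0.006, 0],
  ],
  dp=[
    [-0.005, 0.012, 0],
    [-0.015, 0.036, 0],
    [-0.029, 0.068, 0],
    [-0.044, 0.104, 0],
    [-0.06, 0.141, 0],
    [-0.076, 0.178, 0],
    [-0.092, 0.216, 0],
    [-0.107, 0.252, 0],
    [-0.121, 0.285, 0],
    [-0.133, 0.313, 0],
    [-0.141, 0.331, 0],
    [-0.1435, 0.338, 0.002],
  ],
  claw=[0.006, 0.006, 0.006, 0.006, 0.006, 0.006, 0.006, 0.006, 0.006, 0.006, 0.006, 0.006],
)

```text
t: 40.65
tcp_pos: [0.6562, -0.0255, 0.1489]
ee_rot: [3.14, -0.003, 2.773]
contact_force: [0.2, 0.0, -1.1]
finger_gap: 0.134
```

>>> play_rows(
  dr=[
    [0, 0, 0],
    [0, 0, 0],
    [0, 0, 0],
  ],
  dp=[
    [0, 0, 0],
    [0, 0, 0],
    [0, 0, 0],
  ],
  claw=[0.006, 0.006, 0.006],
)

```text
t: 40.9
tcp_pos: [0.6548, -0.0266, 0.1478]
ee_rot: [-3.141, -0.005, 2.772]
contact_force: [-1.0, -1.3, -1.0]
finger_gap: 0.131
```

Run:
```python
from h import *
print(r.sense()['tcp_pos'])
goto([0.655,-0.0316,0.103],np.deg2rad(158.6))
```

```text
[ 0.65482793 -0.0266052   0.147788  ]
dp [-0.0022 -0.0046  0.0448] dr [-0.0002 -0.0051  0.0036] | alt dr [ 8.000e-03 -3.000e-04 -3.138e+00] rows>= 2.0
```

>>> play_rows(
  dr=[
    [0, -0.002, 0],
    [0, -0.005, 0.003],
    [0, -0.005, 0.003],
    [0, -0.005, 0.003],
    [0, -0.005, 0.003],
    [0, -0.005, 0.003],
    [0, -0.005, 0.003],
    [0, -0.005, 0.003],
  ],
  dp=[
    [-0.001, -0.002, 0.002],
    [-0.002, -0.005, 0.008],
    [-0.002, -0.005, 0.016],
    [-0.002, -0.005, 0.024],
    [-0.002, -0.005, 0.03],
    [-0.002, -0.005, 0.034],
    [-0.002, -0.005, 0.036],
    [-0.002, -0.005, 0.036],
  ],
  claw=[0.006, 0.006, 0.006, 0.006, 0.006, 0.006, 0.006, 0.006],
)

```text
t: 41.57
tcp_pos: [0.6543, -0.0318, 0.1109]
ee_rot: [-3.141, -0.001, 2.769]
contact_force: [-0.0, 0.4, -0.6]
finger_gap: 0.133
```

Run:
```python
from h import *
print(r.sense()['tcp_pos'])
goto([0.655,-0.0316,0.103],np.deg2rad(158.6))
```

```text
[ 0.65429506 -0.03176236  0.11094573]
dp [-0.0006  0.0004  0.0079] dr [-0.0006 -0.0012  0.0007] | alt dr [ 1.9000e-03 -1.0000e-03 -3.1408e+00] rows>= 1.0
```

>>> play_rows(
  dr=[
    [0, 0, 0],
    [0, 0, 0],
    [0, 0, 0],
    [0, 0, 0],
    [0, 0, 0],
    [0, 0, 0],
  ],
  dp=[
    [0, 0, 0.003],
    [0, 0, 0.006],
    [0, 0, 0.007],
    [0, 0, 0.008],
    [0, 0, 0.0085],
    [0, 0, 0.0085],
  ],
  claw=[0.006, 0.006, 0.006, 0.006, 0.006, 0.006],
)

```text
t: 42.07
tcp_pos: [0.6544, -0.0316, 0.104]
ee_rot: [-3.142, -0.001, 2.769]
contact_force: [-3.1, -0.1, 4.9]
finger_gap: 0.134
```

>>> play_rows(
  dr=[
    [0, 0, 0],
    [0, 0, 0],
    [0, 0, 0],
    [0, 0, 0],
    [0, 0, 0],
    [0, 0, 0],
    [0, 0, 0],
    [0, 0, 0],
    [0, 0, 0],
    [0, 0, 0],
    [0, 0, 0],
    [0, 0, 0],
  ],
  dp=[
    [0, 0, 0],
    [0, 0, 0],
    [0, 0, 0],
    [0, 0, 0],
    [0, 0, 0],
    [0, 0, -0.012],
    [0, 0, -0.03],
    [0, 0, -0.055],
    [0, 0, -0.085],
    [0, 0, -0.115],
    [0, 0, -0.13],
    [0, 0, -0.13],
  ],
  claw=[0.006, 0.02, 0.03, 0.04, 0.04, 0.04, 0.04, 0.04, 0.04, 0.04, 0.04, 0.04],
)

```text
t: 43.07
tcp_pos: [0.657, -0.0319, 0.2403]
ee_rot: [3.138, 0.008, 2.769]
contact_force: [0.1, 0.0, -0.4]
finger_gap: 0.472
```

```bash
python3 st.py w20 .141
python3 - <<'E'
from h import *
goto([0.374,0.3065,0.17],np.deg2rad(198)); print(r.sense()['joint_pos'])
im,d,c=grab('top'); cv2.imwrite('pics/t20.png',im)
E
```

```text
tcp [ 0.65594025 -0.03189649  0.2373982 ]
bar [ 6.53700e-01 -3.26000e-02  4.93610e+01  1.42207e+01 -2.09343e+01] z 0.1411
rim plane tilt [-0.004  0.002] z 0.1431 3717
dp [0.3861 0.2123 0.0662] dr [ 5.00e-04  4.80e-03 -6.87e-01] | alt dr [ 6.1000e-03 -6.0000e-04  2.4546e+00] rows>= 11.0
[-0.17890946  0.31781162  0.24361115  1.38768752 -0.07668847  1.44058269
  1.26053454]
```

View pics/w20.png

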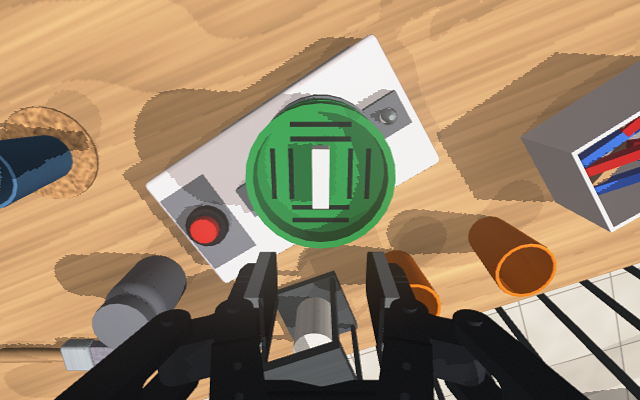

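View pics/t20.png

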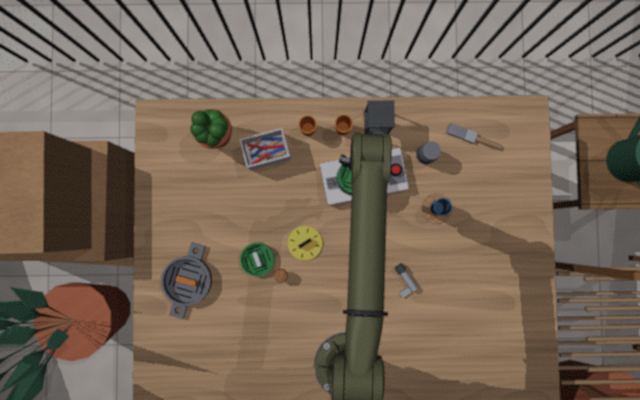

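>>> play_rows(
  dr=[
    [0, 0, -0.05],
    [0, 0, -0.12],
    [0, 0, -0.19],
    [0, 0, -0.26],
    [0, 0, -0.33],
    [0, 0, -0.4],
    [0, 0, -0.47],
    [0, 0, -0.54],
    [0, 0, -0.61],
    [0, 0.003, -0.66],
    [0, 0.005, -0.687],
    [0, 0.005, -0.687],
  ],
  dp=[
    [0.015, 0.008, 0],
    [0.045, 0.025, 0],
    [0.08, 0.044, 0],
    [0.115, 0.063, 0],
    [0.15, 0.082, 0],
    [0.185, 0.102, 0],
    [0.22, 0.121, 0.01],
    [0.255, 0.14, 0.02],
    [0.29, 0.16, 0.03],
    [0.325, 0.179, 0.045],
    [0.355, 0.195, 0.06],
    [0.375, 0.206, 0.066],
  ],
  claw=[0.04, 0.04, 0.04, 0.04, 0.04, 0.04, 0.04, 0.04, 0.04, 0.04, 0.04, 0.04],
)

```text
t: 44.17
tcp_pos: [0.3757, 0.2982, 0.1655]
ee_rot: [3.141, -0.009, -2.822]
contact_force: [0.5, 0.3, -0.1]
finger_gap: 0.469
```

>>> play_rows(
  dr=[
    [0, 0, 0],
    [0, 0, 0],
    [0, 0, 0],
    [0, 0, 0],
  ],
  dp=[
    [0.006, 0, 0],
    [0.008, 0, 0],
    [0.008, 0, 0],
    [0.008, 0, 0],
  ],
  claw=[0.04, 0.04, 0.04, 0.04],
)

```text
t: 44.5
tcp_pos: [0.3694, 0.2943, 0.1656]
ee_rot: [3.141, -0.009, -2.825]
contact_force: [0.1, -0.3, -0.4]
finger_gap: 0.468
```

```bash
python3 tray.py w21
```

```text
tcp [0.36964201 0.29441463 0.1658422 ] [ 3.14101968 -0.00841252 -2.82492046] qv 0.007
bar [ 0.375   0.3099 49.5585 13.9649 19.3192] [337. 182.]
green [374.8 309.7] [118.7 120.2]
dp [-0.0114  0.0129  0.1818] dr [-1.3100e-02 -1.0000e-03  3.1211e+00] | alt dr [ 0.0007 -0.0084 -0.0205] rows>= 5.0
```

View pics/w21.png

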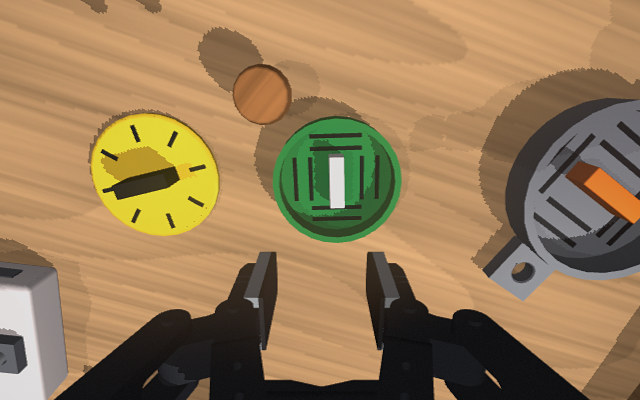

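>>> play_rows(
  dr=[
    [0, -0.008, -0.02],
    [0, -0.008, -0.02],
    [0, -0.008, -0.02],
    [0, -0.008, -0.02],
    [0, -0.008, -0.02],
    [0, -0.008, -0.02],
    [0, -0.008, -0.02],
    [0, -0.008, -0.02],
    [0, -0.008, -0.02],
    [0, -0.008, -0.02],
  ],
  dp=[
    [-0.005, 0.006, 0.015],
    [-0.011, 0.013, 0.035],
    [-0.0114, 0.013, 0.06],
    [-0.0114, 0.013, 0.085],
    [-0.0114, 0.013, 0.105],
    [-0.0114, 0.013, 0.12],
    [-0.0114, 0.013, 0.13],
    [-0.0114, 0.013, 0.135],
    [-0.0114, 0.013, 0.135],
    [-0.0114, 0.013, 0.135],
  ],
  claw=[0.04, 0.04, 0.04, 0.04, 0.04, 0.04, 0.04, 0.04, 0.04, 0.04],
)

```text
t: 45.38
tcp_pos: [0.3762, 0.3101, 0.0315]
ee_rot: [3.141, 0.001, -2.806]
contact_force: [-0.5, 0.6, 0.4]
finger_gap: 0.466
```

Run:
```python
from h import *
goto([0.375,0.3098,-0.016],np.deg2rad(199.2)); print(r.sense()['joint_pos'])
```

```text
dp [0.0013 0.     0.0475] dr [0.001  0.0007 0.0006] | alt dr [-1.000e-03  1.600e-03 -3.141e+00] rows>= 2.0
[-0.59915982  0.13897728 -0.15289903  2.02972085  0.02473342  0.97363474
  1.14201959]
```

>>> play_rows(
  dr=[
    [0, 0, 0],
    [0, 0, 0],
    [0, 0, 0],
    [0, 0, 0],
    [0, 0, 0],
    [0, 0, 0],
  ],
  dp=[
    [0.001, 0, 0.012],
    [0.001, 0, 0.026],
    [0.001, 0, 0.038],
    [0.001, 0, 0.045],
    [0.001, 0, 0.0475],
    [0.001, 0, 0.0475],
  ],
  claw=[0.04, 0.04, 0.04, 0.04, 0.04, 0.04],
)

```text
t: 45.88
tcp_pos: [0.3755, 0.31, -0.0158]
ee_rot: [3.141, 0.001, -2.806]
contact_force: [-0.3, -0.0, -0.4]
finger_gap: 0.465
```

>>> play_rows(
  dr=[
    [0, 0, 0],
    [0, 0, 0],
    [0, 0, 0],
    [0, 0, 0],
    [0, 0, 0],
    [0, 0, 0],
  ],
  dp=[
    [0, 0, 0],
    [0, 0, 0],
    [0, 0, 0],
    [0, 0, 0],
    [0, 0, 0],
    [0, 0, 0],
  ],
  claw=[0.03, 0.02, 0.01, 0.006, 0.006, 0.006],
)

```text
t: 46.38
tcp_pos: [0.3762, 0.3106, -0.0147]
ee_rot: [3.14, 0.002, -2.806]
contact_force: [-0.5, -1.7, 6.1]
finger_gap: 0.132
```

>>> play_rows(
  dr=[
    [0, 0, 0],
    [0, 0, 0],
    [0, 0, 0],
    [0, 0, 0],
    [0, 0, 0],
    [0, 0, 0],
    [0, 0, 0],
    [0, 0, 0],
    [0, 0, 0],
    [0, 0, 0],
    [0, 0, 0],
    [0, 0, 0],
  ],
  dp=[
    [0, 0, -0.004],
    [0, 0, -0.015],
    [0, 0, -0.03],
    [0, 0, -0.05],
    [0, 0, -0.07],
    [0, 0, -0.09],
    [0, 0, -0.11],
    [0, 0, -0.135],
    [0, 0, -0.155],
    [0, 0, -0.175],
    [0, 0, -0.19],
    [0, 0, -0.19],
  ],
  claw=[0.006, 0.006, 0.006, 0.006, 0.006, 0.006, 0.006, 0.006, 0.006, 0.006, 0.006, 0.006],
)

```text
t: 47.38
tcp_pos: [0.3774, 0.3116, 0.1795]
ee_rot: [3.138, 0.009, -2.806]
contact_force: [0.6, 1.0, -0.4]
finger_gap: 0.134
```

Run:
```python
from h import *
print(r.sense()['contact_force'],r.sense()['finger_gap'],r.sense()['tcp_pos'])
goto([0.655,-0.0316,0.175],np.deg2rad(190.6))
```

```text
[ 0.6437105   0.96591556 -0.43303518] 0.13440713910659893 [0.37742869 0.31162669 0.179475  ]
dp [-0.1489 -0.4155  0.0042] dr [0.0046 0.0087 0.1508] | alt dr [-0.013   0.0069 -2.9908] rows>= 11.0
```

>>> play_rows(
  dr=[
    [0, 0, 0.01],
    [0, 0, 0.03],
    [0, 0.002, 0.05],
    [0, 0.004, 0.07],
    [0, 0.006, 0.09],
    [0.003, 0.008, 0.11],
    [0.004, 0.008, 0.13],
    [0.004, 0.008, 0.15],
    [0.004, 0.008, 0.15],
    [0.004, 0.008, 0.15],
    [0.004, 0.008, 0.15],
    [0.004, 0.008, 0.15],
  ],
  dp=[
    [-0.005, -0.014, 0],
    [-0.016, -0.045, 0],
    [-0.03, -0.083, 0],
    [-0.044, -0.122, 0],
    [-0.058, -0.161, 0],
    [-0.072, -0.2, 0],
    [-0.086, -0.24, 0],
    [-0.1, -0.279, 0],
    [-0.114, -0.318, 0],
    [-0.128, -0.356, 0],
    [-0.139, -0.388, 0],
    [-0.146, -0.408, 0],
  ],
  claw=[0.006, 0.006, 0.006, 0.006, 0.006, 0.006, 0.006, 0.006, 0.006, 0.006, 0.006, 0.006],
)

```text
t: 48.38
tcp_pos: [0.6503, -0.0322, 0.1773]
ee_rot: [-3.139, -0.002, -2.962]
contact_force: [-0.1, -0.7, -0.4]
finger_gap: 0.13
```

Run:
```python
from h import *
print(r.sense()['tcp_pos'])
goto([0.655,-0.0312,0.14],np.deg2rad(190.6))
```

```text
[ 0.65030954 -0.03219267  0.17731686]
dp [-0.0049  0.0002  0.0373] dr [-0.0024 -0.0019 -0.005 ] | alt dr [-2.9000e-03  3.8000e-03  3.1366e+00] rows>= 1.0
```

>>> play_rows(
  dr=[
    [0, 0, 0],
    [-0.002, -0.002, -0.005],
    [-0.002, -0.002, -0.005],
    [-0.002, -0.002, -0.005],
    [-0.002, -0.002, -0.005],
    [-0.002, -0.002, -0.005],
    [-0.002, -0.002, -0.005],
    [-0.002, -0.002, -0.005],
    [-0.002, -0.002, -0.005],
  ],
  dp=[
    [-0.002, 0, 0],
    [-0.005, 0, 0],
    [-0.005, 0, 0.006],
    [-0.005, 0, 0.014],
    [-0.005, 0, 0.022],
    [-0.005, 0, 0.03],
    [-0.005, 0, 0.036],
    [-0.005, 0, 0.037],
    [-0.005, 0, 0.037],
  ],
  claw=[0.006, 0.006, 0.006, 0.006, 0.006, 0.006, 0.006, 0.006, 0.006],
)

```text
t: 49.13
tcp_pos: [0.6546, -0.031, 0.1395]
ee_rot: [-3.141, -0.001, -2.956]
contact_force: [-0.6, 0.4, -1.2]
finger_gap: 0.131
```

Run:
```python
from h import *
print(r.sense()['tcp_pos'])
goto([0.655,-0.0312,0.1275],np.deg2rad(190.6))
```

```text
[ 0.65457047 -0.03096645  0.13951075]
dp [-0.0004 -0.0003  0.012 ] dr [-0.0001 -0.0012  0.0007] | alt dr [ 1.9000e-03 -2.0000e-04 -3.1409e+00] rows>= 1.0
```

>>> play_rows(
  dr=[
    [0, 0, 0],
    [0, 0, 0],
    [0, 0, 0],
    [0, 0, 0],
    [0, 0, 0],
    [0, 0, 0],
    [0, 0, 0],
  ],
  dp=[
    [0, 0, 0.003],
    [0, 0, 0.006],
    [0, 0, 0.008],
    [0, 0, 0.01],
    [0, 0, 0.011],
    [0, 0, 0.012],
    [0, 0, 0.012],
  ],
  claw=[0.006, 0.006, 0.006, 0.006, 0.006, 0.006, 0.006],
)

```text
t: 49.72
tcp_pos: [0.6546, -0.0311, 0.1284]
ee_rot: [-3.142, -0.001, -2.956]
contact_force: [-2.1, 0.3, 3.4]
finger_gap: 0.133
```

>>> play_rows(
  dr=[
    [0, 0, 0],
    [0, 0, 0],
    [0, 0, 0],
    [0, 0, 0],
    [0, 0, 0],
    [0, 0, 0],
    [0, 0, 0],
    [0, 0, 0],
    [0, 0, 0],
    [0, 0, 0],
    [0, 0, 0],
    [0, 0, 0],
  ],
  dp=[
    [0, 0, 0],
    [0, 0, 0],
    [0, 0, 0],
    [0, 0, 0],
    [0, 0, 0],
    [0, 0, -0.012],
    [0, 0, -0.03],
    [0, 0, -0.055],
    [0, 0, -0.085],
    [0, 0, -0.115],
    [0, 0, -0.13],
    [0, 0, -0.13],
  ],
  claw=[0.006, 0.02, 0.03, 0.04, 0.04, 0.04, 0.04, 0.04, 0.04, 0.04, 0.04, 0.04],
)

```text
t: 50.72
tcp_pos: [0.657, -0.0313, 0.2648]
ee_rot: [-3.14, 0.008, -2.956]
contact_force: [0.4, -0.1, 0.9]
finger_gap: 0.47
```

```bash
python3 st.py w22 .165
python3 - <<'E'
from h import *
im,d,c=grab('top'); cv2.imwrite('pics/t22.png',im[80:330,130:560])
y=mask(im,(22,120,90),(35,255,255))
for k in blobs(y,150,7)[:2]:
    e=circ_world(c,k,.008); print('yellow',k.reshape(-1,2).mean(0).round(),np.round(e[0],1),np.round(e[1],1))
goto([0.429,0.14,0.17],np.deg2rad(122)); print(r.sense()['joint_pos'])
E
```

```text
tcp [ 0.65609222 -0.03125688  0.26197371]
bar [ 6.53800e-01 -3.27000e-02  4.94537e+01  1.42322e+01  1.11479e+01] z 0.1651
rim plane tilt [-0.004 -0.002] z 0.167 3697
yellow [305. 243.] [427.3 140.4] [120.4 121.1]
dp [0.1908 0.2099 0.0894] dr [3.0000e-04 1.2000e-03 1.1977e+00] | alt dr [-1.3000e-03  3.0000e-04 -1.9439e+00] rows>= 8.0
[-0.15642078  0.31265717  0.21421722  1.34814774 -0.06552851  1.48652603
  1.80932641]
```

View pics/w22.png

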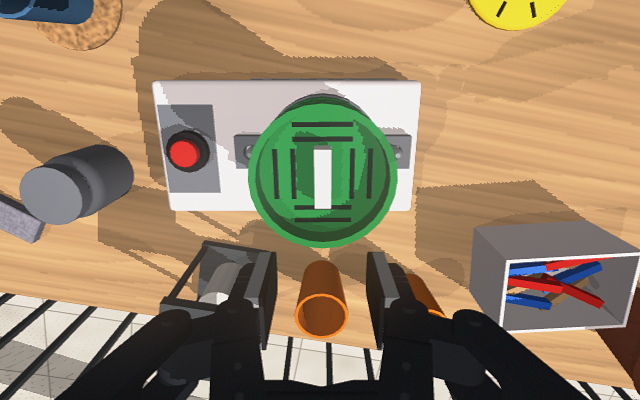

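View pics/t22.png

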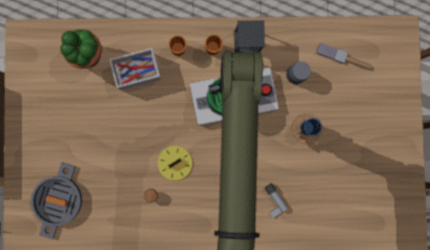

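>>> play_rows(
  dr=[
    [0, 0, 0.05],
    [0, 0, 0.15],
    [0, 0, 0.26],
    [0, 0, 0.37],
    [0, 0, 0.48],
    [0, 0, 0.59],
    [0, 0, 0.7],
    [0, 0, 0.81],
    [0, 0, 0.92],
    [0, 0, 1.03],
    [0, 0, 1.14],
    [0, 0, 1.2],
  ],
  dp=[
    [0.008, 0.009, 0],
    [0.024, 0.026, 0],
    [0.044, 0.048, 0],
    [0.064, 0.07, 0.01],
    [0.084, 0.092, 0.02],
    [0.104, 0.114, 0.03],
    [0.124, 0.136, 0.045],
    [0.144, 0.158, 0.06],
    [0.162, 0.178, 0.075],
    [0.178, 0.196, 0.085],
    [0.188, 0.207, 0.09],
    [0.191, 0.21, 0.09],
  ],
  claw=[0.04, 0.04, 0.04, 0.04, 0.04, 0.04, 0.04, 0.04, 0.04, 0.04, 0.04, 0.04],
)

```text
t: 51.82
tcp_pos: [0.4245, 0.1414, 0.1666]
ee_rot: [-3.137, -0.001, 2.126]
contact_force: [-0.4, 0.0, -0.5]
finger_gap: 0.467
```

>>> play_rows(
  dr=[
    [0, 0, 0],
    [0, 0, 0],
    [0, 0, 0],
  ],
  dp=[
    [0, 0, 0],
    [0, 0, 0],
    [0, 0, 0],
  ],
  claw=[0.04, 0.04, 0.04],
)

```text
t: 52.07
tcp_pos: [0.4243, 0.1409, 0.166]
ee_rot: [-3.136, -0.001, 2.127]
contact_force: [0.3, -0.8, -0.3]
finger_gap: 0.472
```

```bash
cat > lid.py <<'E'
import sys
from h import *
im,d,c=grab('wrist'); R,t=tool(); cv2.imwrite(f'pics/{sys.argv[1]}.png',im); X=cloud(c,d)
z0=float(sys.argv[2]) # lid underside
print('tcp',t,r.sense()['ee_rot'])
y=mask(im,(22,100,70),(35,255,255))
for k in blobs(y,1000,15)[:1]:
    e=circ_world(c,cv2.convexHull(k),z0+.008); print('yellow',np.round(e[0],1),np.round(e[1],1))
    L=np.zeros(y.shape,np.uint8); cv2.drawContours(L,[cv2.convexHull(k)],-1,255,-1)
    b=((abs(X[...,2]-z0-.036)<.006)&(L>0)).astype(np.uint8)*255
    for q in blobs(b,100)[:2]: 
        x=rect_world(c,q,z0+.036); print('bar',np.round(x,4)); goto([x[0],x[1],z0-.012],np.deg2rad(x[4]))
E
python3 lid.py w23 0
```

```text
tcp [0.42473516 0.140843   0.16626449] [-3.13644375e+00 -8.31115735e-04  2.12631632e+00]
yellow [429.2 141.8] [122.2 122.5]
bar [  0.4295   0.142   50.5531  13.4849 -58.121 ]
dp [-0.0017  0.0056  0.1782] dr [-1.3000e-03  8.1000e-03  3.1407e+00] | alt dr [-0.0051 -0.0008 -0.0009] rows>= 5.0
```

View pics/w23.png

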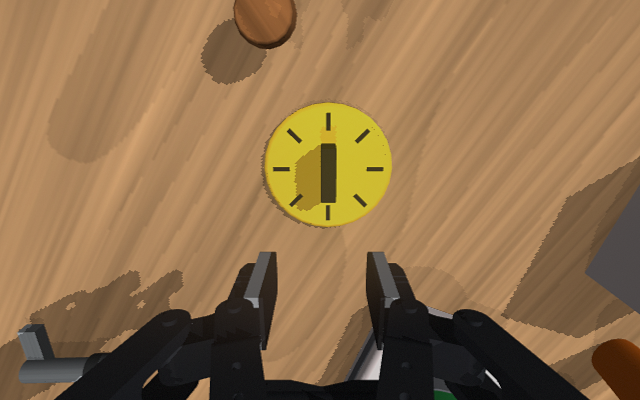

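>>> play_rows(
  dr=[
    [0, 0, 0],
    [-0.005, 0, 0],
    [-0.005, 0, 0],
    [-0.005, 0, 0],
    [-0.005, 0, 0],
    [-0.005, 0, 0],
    [-0.005, 0, 0],
    [-0.005, 0, 0],
    [-0.005, 0, 0],
    [-0.005, 0, 0],
    [-0.005, 0, 0],
    [-0.005, 0, 0],
  ],
  dp=[
    [-0.001, 0.003, 0.015],
    [-0.002, 0.0056, 0.035],
    [-0.002, 0.0056, 0.06],
    [-0.002, 0.0056, 0.085],
    [-0.002, 0.0056, 0.105],
    [-0.002, 0.0056, 0.125],
    [-0.002, 0.0056, 0.14],
    [-0.002, 0.0056, 0.155],
    [-0.002, 0.0056, 0.166],
    [-0.002, 0.0056, 0.174],
    [-0.002, 0.0056, 0.178],
    [-0.002, 0.0056, 0.178],
  ],
  claw=[0.04, 0.04, 0.04, 0.04, 0.04, 0.04, 0.04, 0.04, 0.04, 0.04, 0.04, 0.04],
)

```text
t: 53.12
tcp_pos: [0.4294, 0.1413, -0.0124]
ee_rot: [-3.14, -0.001, 2.126]
contact_force: [-0.1, 0.8, -0.2]
finger_gap: 0.473
```

>>> play_rows(
  dr=[
    [0, 0, 0],
    [0, 0, 0],
    [0, 0, 0],
    [0, 0, 0],
    [0, 0, 0],
    [0, 0, 0],
  ],
  dp=[
    [0, 0, 0],
    [0, 0, 0],
    [0, 0, 0],
    [0, 0, 0],
    [0, 0, 0],
    [0, 0, 0],
  ],
  claw=[0.03, 0.02, 0.01, 0.006, 0.006, 0.006],
)

```text
t: 53.62
tcp_pos: [0.4303, 0.1415, -0.0115]
ee_rot: [3.141, -0.001, 2.126]
contact_force: [-0.6, -0.6, 5.7]
finger_gap: 0.144
```

>>> play_rows(
  dr=[
    [0, 0, 0],
    [0, 0, 0],
    [0, 0, 0],
    [0, 0, 0],
    [0, 0, 0],
    [0, 0, 0],
    [0, 0, 0],
    [0, 0, 0],
    [0, 0, 0],
    [0, 0, 0],
    [0, 0, 0],
    [0, 0, 0],
  ],
  dp=[
    [0, 0, -0.004],
    [0, 0, -0.015],
    [0, 0, -0.03],
    [0, 0, -0.05],
    [0, 0, -0.075],
    [0, 0, -0.1],
    [0, 0, -0.125],
    [0, 0, -0.15],
    [0, 0, -0.175],
    [0, 0, -0.195],
    [0, 0, -0.21],
    [0, 0, -0.21],
  ],
  claw=[0.006, 0.006, 0.006, 0.006, 0.006, 0.006, 0.006, 0.006, 0.006, 0.006, 0.006, 0.006],
)

```text
t: 54.62
tcp_pos: [0.432, 0.1421, 0.2017]
ee_rot: [3.136, 0.0, 2.126]
contact_force: [0.7, 0.5, -0.8]
finger_gap: 0.147
```

```bash
python3 lid.py w24 0.21
python3 - <<'E'
from h import *
print(r.sense()['contact_force'],r.sense()['finger_gap'],r.sense()['tcp_pos'])
goto([0.655,-0.0316,0.195],np.deg2rad(122))
E
```

```text
tcp [0.43103131 0.14175797 0.19959044] [ 3.13863100e+00 -1.84734324e-04  2.12623724e+00]
yellow [431.  142.5] [122.1 124. ]
bar [ 0.4287  0.1457 44.2444 35.9454 87.3181]
dp [0.0045 0.0001 0.0016] dr [ 0.0028 -0.0011  0.6022] | alt dr [ 1.4000e-03  3.7000e-03 -2.5393e+00] rows>= 1.0
[ 0.11835037  1.28153309 -0.95771327] 0.14466225090262655 [0.43103131 0.14175797 0.19959044]
dp [-0.2654  0.0989  0.0048] dr [ 0.003  -0.0002 -0.0031] | alt dr [-3.0000e-04 -4.6000e-03  3.1385e+00] rows>= 7.0
```

View pics/w24.png

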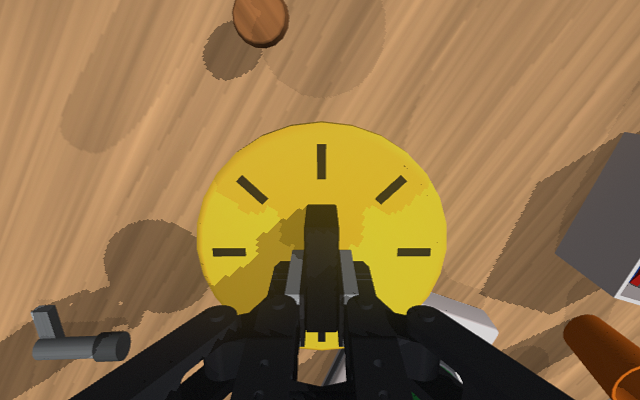

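>>> play_rows(
  dr=[
    [0, 0, 0],
    [0, 0, 0],
    [0.003, 0, 0],
    [0.003, 0, 0],
    [0.003, 0, 0],
    [0.003, 0, 0],
    [0.003, 0, 0],
    [0.003, 0, 0],
    [0.003, 0, 0],
    [0.003, 0, 0],
    [0.003, 0, 0],
    [0.003, 0, 0],
  ],
  dp=[
    [-0.01, 0.004, 0],
    [-0.03, 0.011, 0],
    [-0.057, 0.021, 0],
    [-0.085, 0.032, 0],
    [-0.115, 0.043, 0],
    [-0.145, 0.054, 0],
    [-0.175, 0.065, 0],
    [-0.205, 0.076, 0],
    [-0.232, 0.086, 0],
    [-0.253, 0.094, 0.002],
    [-0.264, 0.098, 0.004],
    [-0.265, 0.099, 0.004],
  ],
  claw=[0.006, 0.006, 0.006, 0.006, 0.006, 0.006, 0.006, 0.006, 0.006, 0.006, 0.006, 0.006],
)

```text
t: 55.67
tcp_pos: [0.6549, -0.0347, 0.1926]
ee_rot: [-3.137, -0.0, 2.122]
contact_force: [-0.6, -0.6, -1.6]
finger_gap: 0.146
```

Run:
```python
from h import *
print(r.sense()['tcp_pos'])
goto([0.6548,-0.032,0.17],np.deg2rad(122))
```

```text
[ 0.65489003 -0.03471946  0.19256252]
dp [0.0024 0.0015 0.0226] dr [-0.0048 -0.0003 -0.007 ] | alt dr [-4.0000e-04  7.6000e-03  3.1346e+00] rows>= 1.0
```

>>> play_rows(
  dr=[
    [-0.003, 0, 0],
    [-0.005, 0, 0],
    [-0.005, 0, 0],
    [-0.005, 0, 0],
    [-0.005, 0, 0],
    [-0.005, 0, 0],
    [-0.005, 0, 0],
  ],
  dp=[
    [0.001, 0.001, 0],
    [0.0024, 0.0015, 0.006],
    [0.0024, 0.0015, 0.013],
    [0.0024, 0.0015, 0.019],
    [0.0024, 0.0015, 0.022],
    [0.0024, 0.0015, 0.0225],
    [0.0024, 0.0015, 0.0225],
  ],
  claw=[0.006, 0.006, 0.006, 0.006, 0.006, 0.006, 0.006],
)

```text
t: 56.25
tcp_pos: [0.6545, -0.0316, 0.1699]
ee_rot: [3.142, -0.0, 2.123]
contact_force: [0.9, 0.2, -2.0]
finger_gap: 0.147
```

Run:
```python
from h import *
print(r.sense()['tcp_pos'])
goto([0.6548,-0.032,0.156],np.deg2rad(122))
im,d,c=grab('side'); cv2.imwrite('pics/s25.png',cv2.resize(im[120:320,260:480],None,fx=3,fy=3))
```

```text
[ 0.65449259 -0.03158052  0.1699456 ]
dp [-0.0005  0.      0.0139] dr [ 0.     -0.0005 -0.0065] | alt dr [-8.0000e-04 -0.0000e+00  3.1351e+00] rows>= 1.0
```

View pics/s25.png

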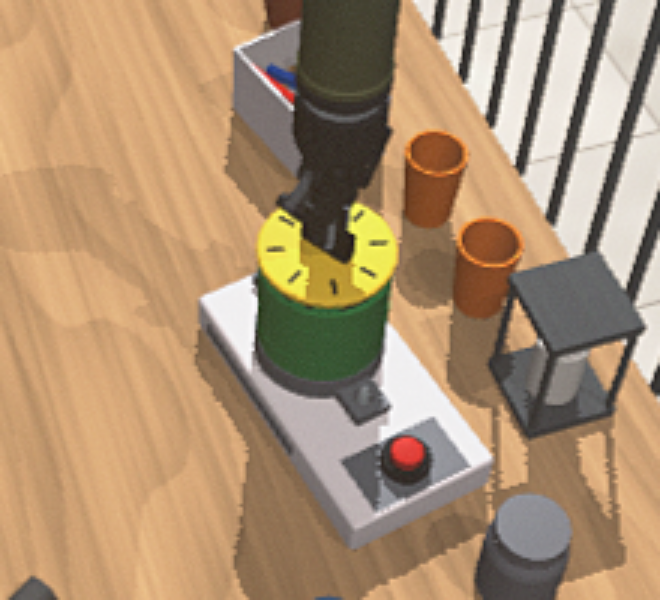

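>>> play_rows(
  dr=[
    [0, 0, 0],
    [0, 0, 0],
    [0, 0, 0],
    [0, 0, 0],
    [0, 0, 0],
    [0, 0, 0],
    [0, 0, 0],
    [0, 0, 0],
  ],
  dp=[
    [0, 0, 0.003],
    [0, 0, 0.006],
    [0, 0, 0.009],
    [0, 0, 0.011],
    [0, 0, 0.012],
    [0, 0, 0.013],
    [0, 0, 0.014],
    [0, 0, 0.014],
  ],
  claw=[0.006, 0.006, 0.006, 0.006, 0.006, 0.006, 0.006, 0.006],
)

```text
t: 56.97
tcp_pos: [0.6547, -0.0317, 0.1561]
ee_rot: [3.141, -0.0, 2.123]
contact_force: [-0.0, 0.3, -1.5]
finger_gap: 0.143
```

>>> play_rows(
  dr=[
    [0, 0, 0],
    [0, 0, 0],
    [0, 0, 0],
    [0, 0, 0],
    [0, 0, 0],
    [0, 0, 0],
    [0, 0, 0],
    [0, 0, 0],
    [0, 0, 0],
    [0, 0, 0],
    [0, 0, 0],
    [0, 0, 0],
  ],
  dp=[
    [0, 0, 0],
    [0, 0, 0],
    [0, 0, 0],
    [0, 0, 0],
    [0, 0, 0],
    [0, 0, -0.012],
    [0, 0, -0.03],
    [0, 0, -0.055],
    [0, 0, -0.085],
    [0, 0, -0.115],
    [0, 0, -0.13],
    [0, 0, -0.13],
  ],
  claw=[0.006, 0.02, 0.03, 0.04, 0.04, 0.04, 0.04, 0.04, 0.04, 0.04, 0.04, 0.04],
)

```text
t: 57.97
tcp_pos: [0.6569, -0.0321, 0.2926]
ee_rot: [3.133, 0.005, 2.123]
contact_force: [1.0, -0.7, 1.8]
finger_gap: 0.471
```

```bash
python3 lid.py w26 0.167
```

```text
tcp [ 0.65597484 -0.03200699  0.28977443] [3.13641916e+00 2.70300842e-03 2.12246661e+00]
yellow [653.7 -31.4] [122.2 122.6]
bar [ 6.53800e-01 -3.12000e-02  5.02428e+01  1.35972e+01 -5.84707e+01]
dp [ 0.0022 -0.0021  0.1348] dr [-0.0042  0.0081 -3.1402] | alt dr [0.0052 0.0027 0.0014] rows>= 4.0
```

View pics/w26.png

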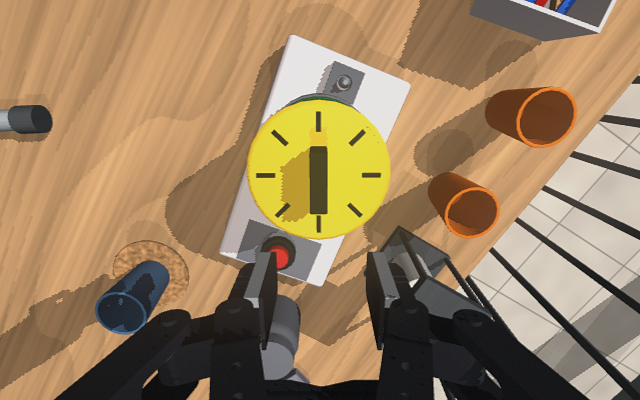

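Run:
```python
from h import *
z=np.load('w13.npz'); im=z['im']; c=(cams.camera_params('wrist'),z['Rw'],z['o']); X=cloud(c,z['d'])
rd=cv2.bitwise_or(mask(im,(0,180,90),(6,255,255)),mask(im,(174,180,90),(180,255,255)))
k=blobs(rd,100)[0]; L=np.zeros(rd.shape,np.uint8); cv2.drawContours(L,[k],-1,255,-1); L=cv2.erode(L,np.ones((7,7)))
P=X[L>0]; zt=np.nanmedian(P[:,2]); print('z',zt,np.nanmedian(P,0)); print(rect_world(c,k,zt))
goto([0.6823,-0.1795,0.20],np.deg2rad(190.6)); print(r.sense()['joint_pos'])
```

```text
z 0.06883513724873938 [0.76515999 0.26191064 0.06883514]
(0.7636387329101563, 0.2739351806640625, 113.25399017333984, 19.92837142944336, 85.27379608154297)
dp [-0.1392 -0.0553  0.0899] dr [ 0.0029  0.0055 -1.2041] | alt dr [ 0.0061 -0.0032  1.9375] rows>= 5.0
[-0.20104831  0.30928915  0.27864407  1.29854136 -0.0846465   1.53929351
  0.61886501]
```

Run:
```python
from h import *
z=np.load('w13.npz'); im=z['im']; c=(cams.camera_params('wrist'),z['Rw'],z['o']); X=cloud(c,z['d'])
print(X[168,148:166:3].round(4))
rd=cv2.bitwise_or(mask(im,(0,180,90),(6,255,255)),mask(im,(174,180,90),(180,255,255))); rd[:,300:]=0
k=blobs(rd,100)[0]; print(rect_world(c,k,.06),k.reshape(-1,2).mean(0))
```

```text
[[ 0.6821 -0.1847  0.0669]
 [ 0.6814 -0.1818  0.0675]
 [ 0.6809 -0.1792  0.0675]
 [ 0.6804 -0.1765  0.0676]
 [ 0.6799 -0.1739  0.0678]
 [ 0.6799 -0.1719  0.0661]]
(0.6838497924804687, -0.1813932800292969, 28.93913459777832, 28.564748764038086, 87.46497344970703) [155.24719101 168.42696629]
```

>>> play_rows(
  dr=[
    [0, 0, -0.1],
    [0, 0, -0.2],
    [0, 0, -0.31],
    [0, 0, -0.42],
    [0, 0, -0.53],
    [0, 0, -0.64],
    [0, 0, -0.75],
    [0, 0, -0.86],
    [0, 0, -0.97],
    [0, 0, -1.08],
    [0, 0.005, -1.18],
    [0, 0.005, -1.204],
  ],
  dp=[
    [-0.01, -0.004, 0],
    [-0.03, -0.012, 0],
    [-0.05, -0.02, 0],
    [-0.07, -0.028, 0],
    [-0.09, -0.036, 0],
    [-0.11, -0.044, 0],
    [-0.125, -0.05, 0],
    [-0.135, -0.054, 0.01],
    [-0.139, -0.055, 0.02],
    [-0.139, -0.055, 0.03],
    [-0.139, -0.055, 0.03],
    [-0.139, -0.055, 0.03],
  ],
  claw=[0.03, 0.02, 0.01, 0.0, 0.0, 0.0, 0.0, 0.0, 0.0, 0.0, 0.0, 0.0],
)

```text
t: 59.02
tcp_pos: [0.6812, -0.1791, 0.2575]
ee_rot: [3.138, -0.002, -2.954]
contact_force: [-0.5, 0.6, 0.7]
finger_gap: -0.0
```

```bash
python3 m.py w27
python3 - <<'E'
from h import *
z=np.load('w27.npz'); im=z['im']; c=(cams.camera_params('wrist'),z['Rw'],z['o']); X=cloud(c,z['d'])
rd=cv2.bitwise_or(mask(im,(0,180,90),(6,255,255)),mask(im,(174,180,90),(180,255,255)))
for k in blobs(rd,100)[:3]:
    u,v=k.reshape(-1,2).mean(0).astype(int); print(u,v,X[v,u].round(4),np.round(rect_world(c,k,X[v,u,2]),4))
goto([0.6823,-0.1795,0.10],np.deg2rad(190.6)); print(r.sense()['joint_pos'])
E
```

```text
tcp [ 0.68156794 -0.17915954  0.25845717] [ 3.13856232e+00 -3.00484729e-04 -2.95585762e+00] 0.012
321 160 [ 0.6813 -0.18    0.067 ] [ 0.6815 -0.1797 26.9834 26.0465 -3.7286]
dp [-0.0007 -0.0009  0.1585] dr [ 0.003  -0.0003  0.0007] | alt dr [ 5.0000e-04  4.8000e-03 -3.1409e+00] rows>= 4.0
[ 0.10759542  0.42466274  0.16729469  1.20023548 -0.07134414  1.52365044
  2.02028092]
```

View pics/w27.png

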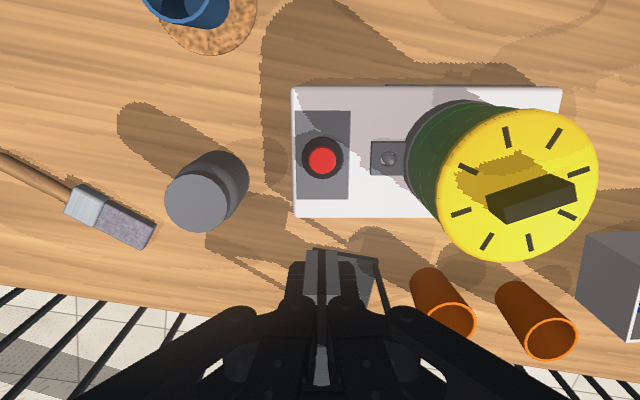

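>>> play_rows(
  dr=[
    [0, 0, 0],
    [0.003, 0, 0],
    [0.003, 0, 0],
    [0.003, 0, 0],
    [0.003, 0, 0],
    [0.003, 0, 0],
    [0.003, 0, 0],
    [0.003, 0, 0],
    [0.003, 0, 0],
    [0.003, 0, 0],
    [0.003, 0, 0],
    [0.003, 0, 0],
  ],
  dp=[
    [0, 0, 0.015],
    [-0.001, 0, 0.035],
    [-0.001, 0, 0.06],
    [-0.001, 0, 0.085],
    [-0.001, 0, 0.11],
    [-0.001, 0, 0.135],
    [-0.001, 0, 0.155],
    [-0.001, 0, 0.17],
    [-0.001, 0, 0.182],
    [-0.001, 0, 0.191],
    [-0.001, 0, 0.197],
    [-0.001, 0, 0.198],
  ],
  claw=[0, 0, 0, 0, 0, 0, 0, 0, 0, 0, 0, 0],
)

```text
t: 60.07
tcp_pos: [0.6821, -0.1782, 0.0596]
ee_rot: [3.141, -0.001, -2.956]
contact_force: [0.2, -0.5, 0.6]
finger_gap: -0.0
```

```bash
python3 m.py w28
python3 - <<'E'
from h import *
goto([0.682,-0.1795,0.05],np.deg2rad(190.6))
im,d,c=grab('side'); cv2.imwrite('pics/s28.png',cv2.resize(im[150:320,300:480],None,fx=3.5,fy=3.5))
E
```

```text
tcp [ 0.68240833 -0.17832766  0.06026907] [ 3.14149914e+00 -4.68901434e-04 -2.95627190e+00] 0.008
dp [ 0.0006 -0.0011  0.0103] dr [ 0.0001 -0.0005  0.0003] | alt dr [ 7.0000e-04  1.0000e-04 -3.1413e+00] rows>= 1.0
```

View pics/s28.png

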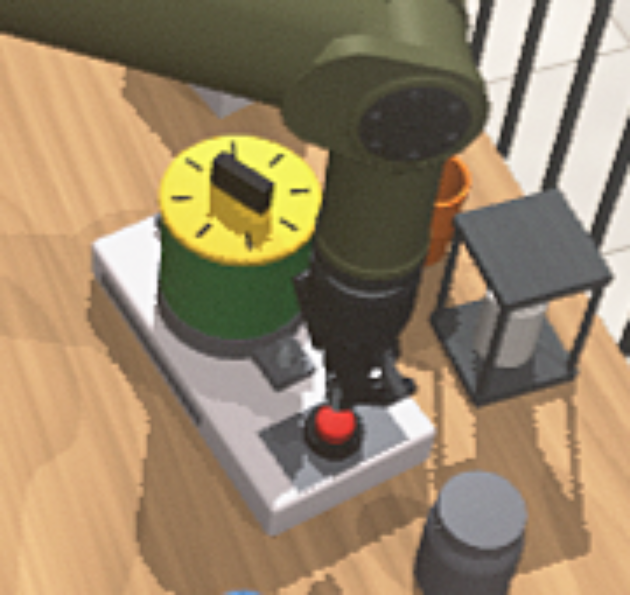

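>>> play_rows(
  dr=[
    [0, 0, 0],
    [0, 0, 0],
    [0, 0, 0],
    [0, 0, 0],
    [0, 0, 0],
    [0, 0, 0],
  ],
  dp=[
    [0, -0.001, 0.003],
    [0, -0.001, 0.006],
    [0, -0.001, 0.009],
    [0, -0.001, 0.012],
    [0, -0.001, 0.014],
    [0, -0.001, 0.014],
  ],
  claw=[0, 0, 0, 0, 0, 0],
)

```text
t: 60.67
tcp_pos: [0.6826, -0.1793, 0.0463]
ee_rot: [3.141, -0.0, -2.956]
contact_force: [0.5, -0.7, -0.3]
finger_gap: -0.003
```

>>> play_rows(
  dr=[
    [0, 0, 0],
    [0, 0, 0],
    [0, 0, 0],
    [0, 0, 0],
    [0, 0, 0],
  ],
  dp=[
    [0, 0, 0.002],
    [0, 0, 0.004],
    [0, 0, 0.006],
    [0, 0, 0.007],
    [0, 0, 0.007],
  ],
  claw=[0, 0, 0, 0, 0],
)

```text
t: 61.08
tcp_pos: [0.6823, -0.1792, 0.0388]
ee_rot: [3.141, -0.001, -2.956]
contact_force: [0.0, -0.4, 0.3]
finger_gap: 0.003
```

>>> play_rows(
  dr=[
    [0, 0, 0],
    [0, 0, 0],
    [0, 0, 0],
    [0, 0, 0],
    [0, 0, 0],
  ],
  dp=[
    [0, 0, 0.001],
    [0, 0, 0.002],
    [0, 0, 0.003],
    [0, 0, 0.004],
    [0, 0, 0.004],
  ],
  claw=[0, 0, 0, 0, 0],
)

```text
t: 61.5
tcp_pos: [0.6822, -0.1792, 0.0345]
ee_rot: [3.141, -0.001, -2.956]
contact_force: [-0.1, -0.2, 0.6]
finger_gap: -0.003
```

>>> play_rows(
  dr=[
    [0, 0, 0],
    [0, 0, 0],
    [0, 0, 0],
    [0, 0, 0],
    [0, 0, 0],
  ],
  dp=[
    [0, 0, 0.001],
    [0, 0, 0.002],
    [0, 0, 0.003],
    [0, 0, 0.004],
    [0, 0, 0.004],
  ],
  claw=[0, 0, 0, 0, 0],
)

```text
t: 61.92
tcp_pos: [0.6823, -0.1793, 0.0308]
ee_rot: [3.141, -0.001, -2.956]
contact_force: [-0.7, 0.5, 3.3]
finger_gap: 0.001
```

Run:
```python
from h import *
im,d,c=grab('side'); cv2.imwrite('pics/s29.png',cv2.resize(im[230:310,350:450],None,fx=6,fy=6))
im,d,c=grab('wrist'); cv2.imwrite('pics/w29.png',im)
```

```text
(no output)
```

View pics/s29.png

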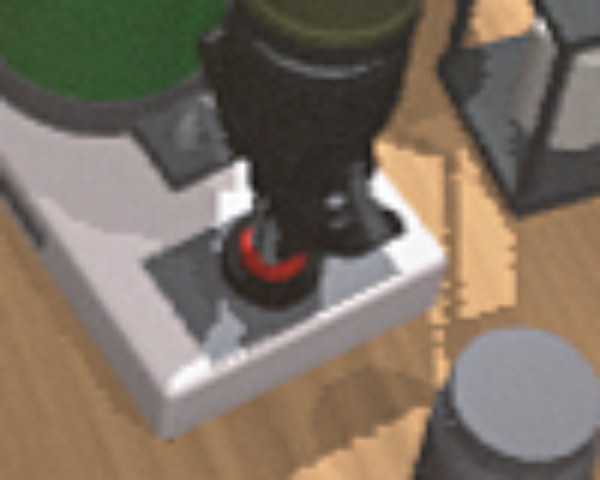

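View pics/w29.png

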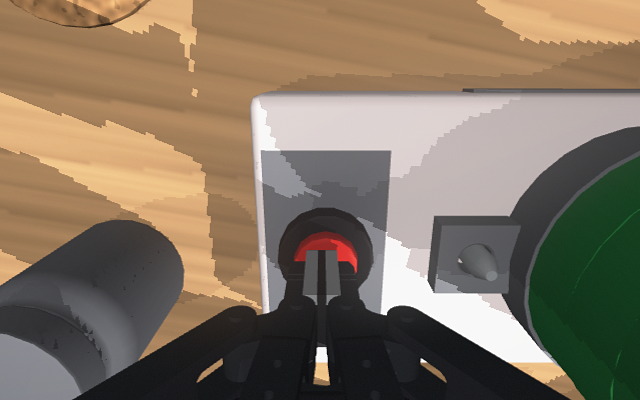

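>>> play_rows(
  dr=[
    [0, 0, 0],
    [0, 0, 0],
    [0, 0, 0],
    [0, 0, 0],
    [0, 0, 0],
    [0, 0, 0],
  ],
  dp=[
    [0, 0, 0.001],
    [0, 0, 0.002],
    [0, 0, 0.003],
    [0, 0, 0.004],
    [0, 0, 0.005],
    [0, 0, 0.005],
  ],
  claw=[0, 0, 0, 0, 0, 0],
)

```text
t: 62.52
tcp_pos: [0.6824, -0.1792, 0.0279]
ee_rot: [3.141, -0.001, -2.956]
contact_force: [-4.5, 1.9, 12.5]
finger_gap: -0.0
```

>>> play_rows(
  dr=[
    [0, 0, 0],
    [0, 0, 0],
    [0, 0, 0],
    [0, 0, 0],
  ],
  dp=[
    [0, 0, 0.002],
    [0, 0, 0.003],
    [0, 0, 0.004],
    [0, 0, 0.004],
  ],
  claw=[0, 0, 0, 0],
)

```text
t: 62.85
tcp_pos: [0.6825, -0.1793, 0.0278]
ee_rot: [3.141, -0.0, -2.956]
contact_force: [-8.6, 2.2, 20.2]
finger_gap: 0.001
```

Run:
```python
from h import *
print(r.sense()['contact_force'])
im,d,c=grab('side'); cv2.imwrite('pics/s30.png',cv2.resize(im[230:310,350:450],None,fx=6,fy=6))
```

```text
[-8.57220129  2.20120147 20.17441489]
```

View pics/s30.png

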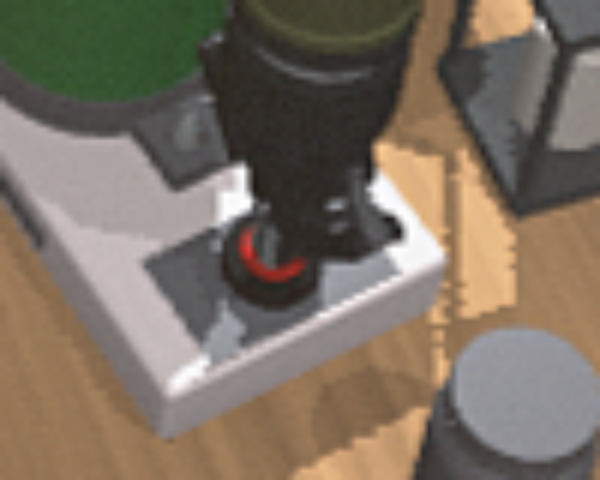

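The position has stopped at 0.0278 while force climbed from 12 to 20 N, so the button is at its stop. Now retreat.

>>> play_rows(
  dr=[
    [0, 0, 0],
    [0, 0, 0],
    [0, 0, 0],
    [0, 0, 0],
    [0, 0, 0],
    [0, 0, 0],
    [0, 0, 0],
    [0, 0, 0],
    [0, 0, 0],
    [0, 0, 0],
    [0, 0, 0],
    [0, 0, 0],
  ],
  dp=[
    [0, 0, -0.005],
    [0, 0, -0.015],
    [0, 0, -0.03],
    [0, 0, -0.05],
    [0, 0, -0.075],
    [0, 0, -0.1],
    [0, 0, -0.13],
    [0, 0, -0.16],
    [0, 0, -0.19],
    [0, 0, -0.22],
    [0, 0, -0.23],
    [0, 0, -0.23],
  ],
  claw=[0, 0, 0, 0, 0, 0, 0, 0, 0, 0, 0, 0],
)

```text
t: 63.9
tcp_pos: [0.6842, -0.1799, 0.2614]
ee_rot: [-3.14, 0.006, -2.956]
contact_force: [-0.0, 0.2, 0.3]
finger_gap: 0.003
```

>>> play_rows(
  dr=[
    [0, 0, 0],
    [0, 0, 0],
    [0, 0, 0],
    [0, 0, 0],
    [0, 0, 0],
    [0, 0, 0],
    [0, 0, 0],
    [0, 0, 0],
  ],
  dp=[
    [0.02, 0, 0],
    [0.05, 0, 0],
    [0.08, 0, 0],
    [0.11, 0, 0],
    [0.14, 0, 0],
    [0.17, 0, 0],
    [0.19, 0, 0],
    [0.2, 0, 0],
  ],
  claw=[0, 0, 0, 0, 0, 0, 0, 0],
)

```text
t: 64.57
tcp_pos: [0.4842, -0.2177, 0.2583]
ee_rot: [-3.141, 0.003, -2.959]
contact_force: [0.6, -0.0, 0.6]
finger_gap: 0.004
```

```bash
python3 lid.py w31 0.167
python3 - <<'E'
from h import *
print(r.sense()['contact_force'])
im,d,c=grab('side'); cv2.imwrite('pics/s31.png',im); cloudX=cloud(c,d)
y=mask(im,(22,100,70),(35,255,255)); k=blobs(y,300,9)[0]; e=circ_world(c,cv2.convexHull(k),.175); print('side lid',e)
im,d,c=grab('top'); cv2.imwrite('pics/t31.png',im)
E
```

```text
tcp [ 0.48399019 -0.21792563  0.2587967 ] [-3.14095241e+00  2.95632996e-03 -2.95937969e+00]
yellow [607.1 -21.3] [32.8 97.8]
[-1.77928698 -1.12099099  0.27108432]
side lid ((653.3538818359375, -34.261600494384766), (121.02754974365234, 128.9868621826172), 157.2758331298828)
```

View pics/s31.png

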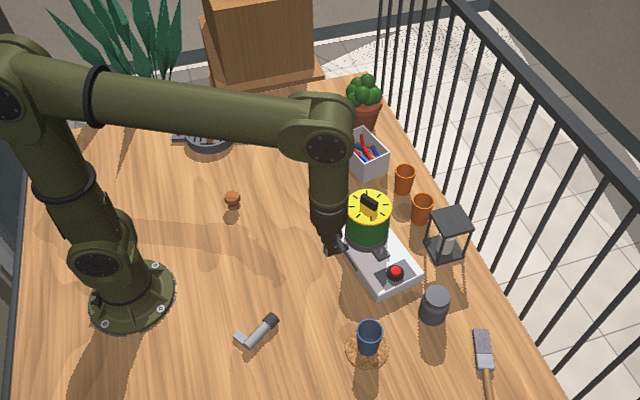

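View pics/t31.png

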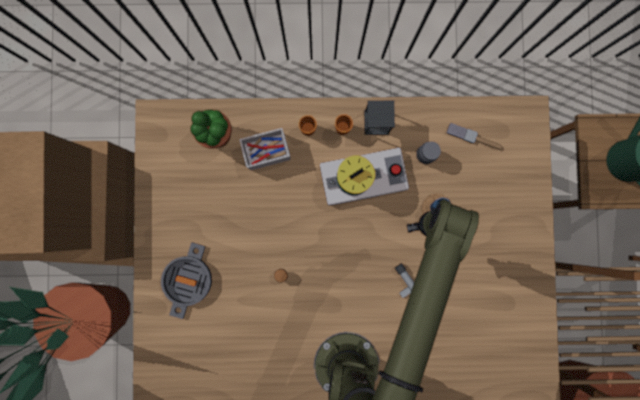

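Run:
```python
from h import *
im,d,c=grab('top'); y=mask(im,(22,100,70),(35,255,255)); k=blobs(y,150,9)[0]; print('top lid',circ_world(c,cv2.convexHull(k),.175))
print(ticket.job_done())
```

```text
top lid ((650.5394287109375, -30.454206466674805), (120.21076965332031, 124.78936004638672), 72.6285400390625)
the job is handed in; nothing more can be done
None
```

I finished every step and handed the job in at about 65 s of the 210 s allowed; the hand-in gave no verdict.

**What I did:** I put the blue cup on the coaster and seated the smaller grey carrier on both pegs. All four green trays are stacked on it with the yellow lid on top. Then I pressed the red button to its stop and moved the arm clear of everything.

**Last checks:**
- **Carrier:** its grip bar top read 0.0694 m against an expected 0.069 m, so it is fully down. Its centre is within about 1 mm of the base's.
- **Trays:** each was within about 2 mm of centre after release, with rim tilt of 0.005 rad or less and heights within about 1 mm of expected.
- **Lid:** the wrist camera put it within 1 mm of centre. From the side and top cameras at the end it was about 3 and 4 mm off, which is inside the 10 mm limit.
- **Button:** the position stopped changing while the force rose from 12 to 20 N, so it was at its stop.
- **Cup and bystanders:** the cup looks upright in the middle of the coaster, judged by eye rather than measured again. No bystander has visibly moved, and the lid was not knocked.

**What failed or disagreed:** my first grasp at the carrier closed on nothing. The real fingertips sit roughly 20–30 mm above the reported TCP, which is not what the interface text says. I corrected for that and every later grasp held. The wrist and top cameras also disagreed by about 10 mm on where the coaster is, so I aimed between the two.

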